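Lock a gear jig with its keeper link

ROBOT

A 6-joint arm with a two-finger parallel gripper is mounted at the origin on a cart in front of the work surface, level with it; the furniture and walls round the work are solid. World frame = base frame: x ahead of the robot, y to its left, z up, the work surface at z = 0. Lengths are in m, angles in rad, forces in N, time in s.
With the tool pointing down it reaches from about 0.325 to 0.925 m from the base axis. Payload 3.1 kg.
Tool frame: the origin (TCP) lies on the centre line of the jaws, within the pads' length; the fingertips stand 14 mm ahead of it and the grasp point (between the pads) lies 5 mm behind it; y points along the fingers, x is the direction in which the jaws open and shut, and the axes are right-handed (so a half turn about y gives the same grasp; the last joint's range is limited). The gripper opens to 85 mm and grips with 20 to 120 N. Pads are 22 mm wide; open, the fingers measure 114 mm over their backs; the gripper's body (76 mm by 85 mm) begins 54 mm behind the grasp point. The pads swing forward as they close: fully open they stand 13 mm farther back than shut.
Start: joints at [1.039, 0.217, 1.613, -0, 1.311, -0.112], TCP at [0.255, 0.571, 0.245] pointing down, gripper open.
Joint ranges: [-2.75, 2.75], [-0.78, 2.1], [0.31, 2.55], [-1.13, 4.27], [0.13, 2.63], [-2.58, 2.58]. Speed limits (rad/s): [2.79, 2.79, 3.14, 3.14, 3.14, 3.14].

INTERFACE

Orientations are given as a 3x3 rotation matrix whose columns are the frame's x, y, z axes.
In Python, from cell import ctrl gives the robot as it stands.
- The arm moves only by the tool apply_moves, never from a script. Its argument "commands" is a list of rows, each a list of 7 numbers: the shift along the tool's x, y, z in cm, then the turn, a rotation vector about the tool's x, y, z in rad, then the closure, from 0 (fully open) to 1 (shut). A call has 1 to 12 rows; each row shifts and turns the pose as measured when the row begins, along the tool's axes as they then stand; what a row does not reach is not made up. A row lasts 1/12 s, in which the tool goes at most 41.7 mm and 7.16 degrees, less where a joint would pass 70% of its speed; a pose out of reach is approached as far as the arm can. A call is refused whole if a number of a shift passes 4.17 or a number of a turn 0.125, either way. A call with a gripper value outside its range is refused whole. The fingers move at their own pace and stop on an object; "force" is the grip in N (left out, the last holds). Time passes only in rows, so rows that do not move let the fingers close. It gives the time, the measured TCP pose, the force and the opening at its end, in the units of the state.
- ctrl.sense(): the state, without advancing time (a new reading comes with each control period).
- ctrl.read_camera(name): name is "scene" or "top"; returns the picture (420x560x3 uint8, red, green, blue); there is no depth.
- ctrl.get_calibration(name): a dict with "fx", "fy", "cx", "cy" (pixels), "view" (4x4, takes a point from world to camera coordinates). Camera axes: x right, y down, z forward; pixel columns grow to the right and rows downward; lengths in m; the calibration is good to about 2 mm. A picture is of the moment at which its call begins. get_calibration takes no time and is no camera call.
- ctrl.hand_in(): hands the job in, once; it reports no verdict.
The state is a dict: "time": time; "qpos": joint angles; "joint_velocities": joint speeds; "joint_efforts": joint torques, N m; "position": TCP position; "tcp_rot": TCP orientation; "force": force on the tool from outside, world axes, zero at the start; "wrist_torque": the same for the moment, N m; "grip_width": opening from 0.0 (shut) to 1.0 (fully open).
Only numpy, scipy, OpenCV 4.12 (cv2) and the standard library are available. Lean on these libraries where they do the work, as an engineer would, in place of code of your own. Each camera call takes 0.05 s, during which the arm holds its last target. There are 200 camera calls.

TASK

Take the flat steel keeper link out of its rack, lay it flat on the bench with its black grip tab up and let go of it; then take it again by the tab. Tilt its oblong eye past the wide T-head of the stud on the gear jig, level the link, and seat it flat on both bosses with its round hole down over the locating pin. Leave the bystanding tape measure, bottle and tub where they are.

Things in the scene. Friction and masses are not known exactly. Their poses are not given: they have to be found in the camera images.
- link: Keeper link, 0.22 kg: flat steel plate 170 (x) x 52 (y) x 8 mm (z) with a grip tab. Origin: plate's underside, 86 mm from the eye end. +x to the eye end, +z the tab's side (finally up). Starts on its long -y edge in the rack's slot, top edge 58 mm above the bench, tab pointing away from the robot at half height, eye end to the robot's left. Plate is plain from x = -17 to +27 mm.
- eye (a point): Centre of the link's oblong eye, on the plate's underside (x = +50 mm in the link frame); axes as the link. The eye goes through the plate: 46 mm along x (from +27 to +73 mm), 20 mm along y, with 13 mm of plate beyond it.
- hole (a point): Centre of the link's round through hole, 15 mm in diameter, on the plate's underside (x = -65 mm in the link frame); axes as the link.
- tab (a point): Middle of the link's upright black grip tab, 34 mm above the plate's underside (link frame x = -36 mm). Tab: 30 mm along x (-51 to -21 mm), 12 mm thick in y, top 48 mm above the underside; its foot, 38 x 20 mm, stands 3 mm high on the plate.
- jig: Gear jig, fixed to the bench: aluminium base 190 (x) x 70 (y) x 10 mm. Origin: underside centre; z up. At x = -57.5 mm (end nearer the robot) a T-head stud, at x = +57.5 mm a pin, each on a round boss 26 mm across at its top, 28 mm above the bench, on which the link will lie. A gear fixed between them stays below 28 mm. Neither 58 mm head nor 46 mm eye gives: only a tilted link passes.
- stud_seat (a point): On the stud's axis at its boss top (28 mm above the bench); axes as the jig. Neck 9 mm in diameter, 25 mm from here to the T-head's underside. Head: bar 58 mm long in x, 12 mm wide, 8 mm high, centred. Eye end down about 0.65 rad, the head's end towards the robot enters the eye first; draw the link along +x till the eye's outer end nears the neck, then level. Link's +x ends along the jig's -x.
- pin_seat (a point): On the locating pin's axis at its boss top (28 mm above the bench); axes as the jig. Pin: 10 mm in diameter, 9 mm high above here, tip tapered to 5 mm. The hole's centre finally lies here.
- rack: Rack, fixed to the bench: aluminium base 56 (x) x 180 (y) x 6 mm; the link stands on it in a slot along y, 10 mm wide, between two pairs of posts centred at y = -72 and +72 mm, each 22 mm long in y and rising to 30 mm above the bench. Origin: underside centre.
- tape_measure: Bystander: tape measure, 50 x 76 x 35 mm; origin underside centre.
- oil_bottle: Bystander: small bottle, 32 mm in diameter, 71 mm high; origin underside centre.
- tub_2: Bystander: round lidded tub, 66 mm in diameter, 29 mm high; origin underside centre.

How it is judged:
On the way:
1. the link lies flat on the bench, tab up, let go (angle between link's own z axis and vertical below 0.08 rad and height (world z) of link below 0.008 m and linear speed of link below 0.02 m/s and contact force between link and the arm below 0.1 N and contact force between link and the fingers below 0.1 N), for 0.2 s.
At the end, for the whole second after the job is handed in: The link rests level (0.05 rad), tab up, on both bosses (within 3 mm in height), under the T-head: eye within 10 mm of centred on the stud, hole over the pin (within 5 mm of its axis). Tape measure, bottle and tub stand within 30 mm of where they began (horizontal distance between hole and pin_seat below 0.005 m and z of hole in the frame of pin_seat between -0.003 and 0.003 m and horizontal distance between eye and stud_seat below 0.01 m and z of eye in the frame of stud_seat between -0.003 and 0.003 m and angle between link's own z axis and vertical below 0.05 rad and linear speed of link below 0.01 m/s); the robot touches nothing.
It fails at once if a bystander (tape measure, bottle or tub) is pushed more than 30 mm (distance of any of tape_measure, oil_bottle, tub_2 from where it was at the start of the episode above 0.03 m).
It also fails if it takes over 64 s, if anything falls off the work surface, if the arm or the gripper's body presses on something with over 40 N, if the wrist force passes 120 N, or if a joint passes its speed limit or range.

## Working session

There is one attempt and no reset: what is moved stays moved. The work goes in short steps, Python scripts to look and compute and a tool call to move; the robot and the scene stay as the last step left them, time stands still between calls to the robot, and variables do not carry over. Pictures are saved under pics/ and viewed, about 8 in all and at most 12, crops included, and the job is handed in when it is done.

Besides the shell and the picture viewer there is one more tool, called as name(argument=value, ...), one argument or row to a line, values as JSON. apply_moves: Moves the arm, as the interface text tells. Its arguments: {"type":"object","properties":{"commands":{"type":"array"},"force":{"type":"number"}},"required":["commands"]}

```bash
ls; mkdir -p pics; python3 - <<'E'
from cell import ctrl
import cv2,numpy as np
s=ctrl.sense();print(s)
for n in("scene","top"):
    im=ctrl.read_camera(n);cv2.imwrite(f"pics/{n}0.png",im[...,::-1])
    print(n,ctrl.get_calibration(n))
E
```

```text
pics
{'time': 0.0, 'qpos': array([ 1.03879315e+00,  2.17768990e-01,  1.61491792e+00, -2.34301092e-05,
        1.31129593e+00, -1.12228472e-01]), 'joint_velocities': array([-0.00081416, -0.0005038 ,  0.00154606, -0.00030479,  0.00133973,
        0.00080938]), 'joint_efforts': array([-1.60874697e-03, -3.96851850e+01, -3.03848577e+01, -5.21163165e-04,
        9.81106219e-03,  1.26972822e-05]), 'position': array([0.25432789, 0.57006455, 0.2439675 ]), 'tcp_rot': array([[ 4.07547792e-01, -1.19293329e-03, -9.13183100e-01],
       [ 9.13180784e-01, -2.07133500e-03,  4.07549464e-01],
       [-2.37768744e-03, -9.99997143e-01,  2.45195752e-04]]), 'force': array([-0.77731957,  0.73204638,  0.19379768]), 'wrist_torque': array([0.00691737, 0.01734898, 0.00205757]), 'grip_width': 0.9999222442114915}
scene {'fx': 441.72136598202275, 'fy': 441.72136598202275, 'cx': 290.3462612740952, 'cy': 201.9495853190867, 'view': array([[ 0.66408368, -0.74761775,  0.00778205, -0.48167108],
       [-0.4873911 , -0.44077916, -0.75376631,  0.22643313],
       [ 0.56695924,  0.496771  , -0.65709649,  1.0211876 ],
       [ 0.        ,  0.        ,  0.        ,  1.        ]])}
top {'fx': 445.50107080832015, 'fy': 445.50107080832015, 'cx': 286.01075200727087, 'cy': 216.13845729401743, 'view': array([[-0.0245846 , -0.99944385, -0.02252977, -0.1439235 ],
       [-0.99667382,  0.02625557, -0.07714882,  0.53842707],
       [ 0.07769744,  0.02055815, -0.996765  ,  1.25677954],
       [ 0.        ,  0.        ,  0.        ,  1.        ]])}
```

View pics/scene0.png

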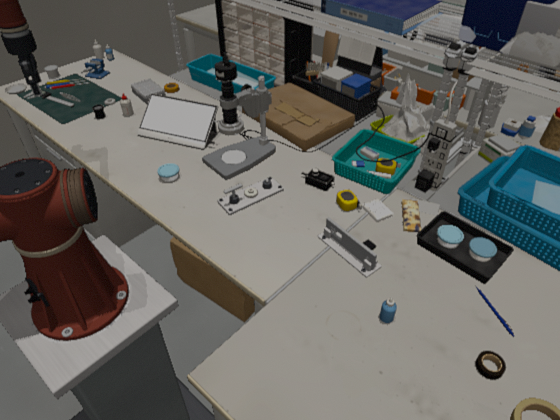

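View pics/top0.png

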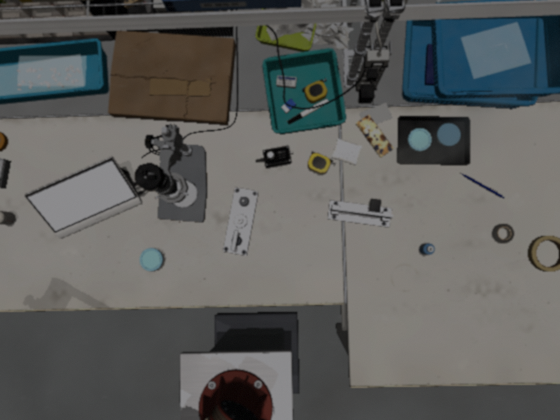

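The scene view shows the jig at (250,193), the rack with the link at (348,245) and the tab at (370,245). In the top view the jig is at (240,222), the rack at (360,213), the tab at (375,205), the tape at (319,162), the bottle at (428,249) and the tub at (151,260). Next I'll enlarge both.

```bash
cat > h.py <<'E'
import numpy as np,cv2
from cell import ctrl
C={n:ctrl.get_calibration(n) for n in("scene","top")}
def ray(n,u,v):
    c=C[n];R=c["view"][:3,:3];t=c["view"][:3,3]
    return -R.T@t, R.T@np.array([(u-c["cx"])/c["fx"],(v-c["cy"])/c["fy"],1])
def onz(n,u,v,z):
    o,d=ray(n,u,v);return o+d*(z-o[2])/d[2]
def tri(a,b):
    (o1,d1),(o2,d2)=ray("scene",*a),ray("top",*b)
    s=np.linalg.lstsq(np.c_[d1,-d2],o2-o1,rcond=None)[0]
    p,q=o1+s[0]*d1,o2+s[1]*d2
    return (p+q)/2,np.linalg.norm(p-q)
def proj(n,p):
    c=C[n];q=c["view"][:3,:3]@np.array(p)+c["view"][:3,3]
    return np.array([c["fx"]*q[0]/q[2]+c["cx"],c["fy"]*q[1]/q[2]+c["cy"]])
def crop(im,x,y,w,h,s):
    return cv2.resize(im[y:y+h,x:x+w],None,fx=s,fy=s,interpolation=cv2.INTER_CUBIC)
E
python3 - <<'E'
from h import *
t=cv2.imread("pics/top0.png");s=cv2.imread("pics/scene0.png")
a=np.vstack([crop(t,215,180,66,80,7)]);b=crop(t,322,190,76,45,7)
can=np.zeros((600,800,3),np.uint8)
a=crop(t,215,180,50,80,7);can[:560,:350]=a;b=crop(t,322,190,75,45,6);can[:270,350:800]=b
cv2.imwrite("pics/c1.png",can)
can=np.zeros((600,800,3),np.uint8)
a=crop(s,210,170,80,45,7);can[:315,:560]=a;b=crop(s,310,212,80,40+22,4);can[320:320+248,:320]=b
b=crop(s,310,212,80,62,5)
can[290:600,400:800]=b;cv2.imwrite("pics/c2.png",can)
E
```

```text
(no output)
```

View pics/c1.png

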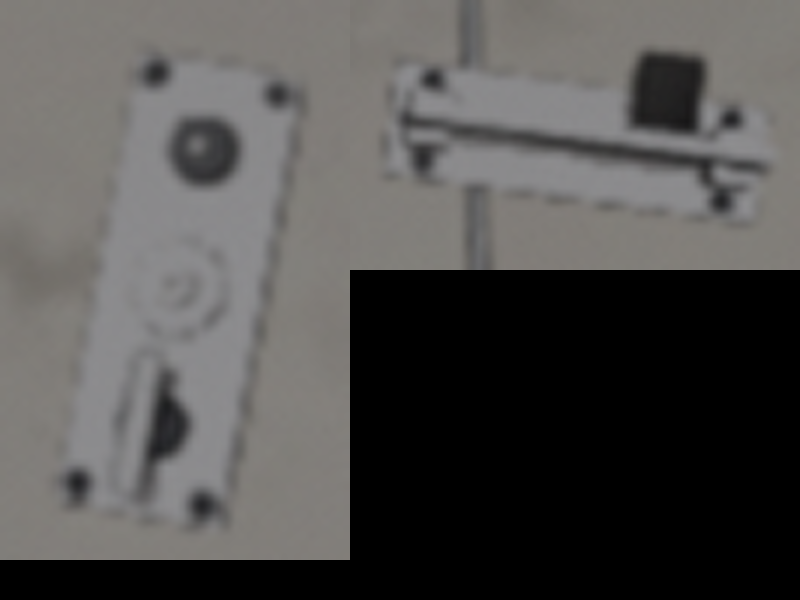

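View pics/c2.png

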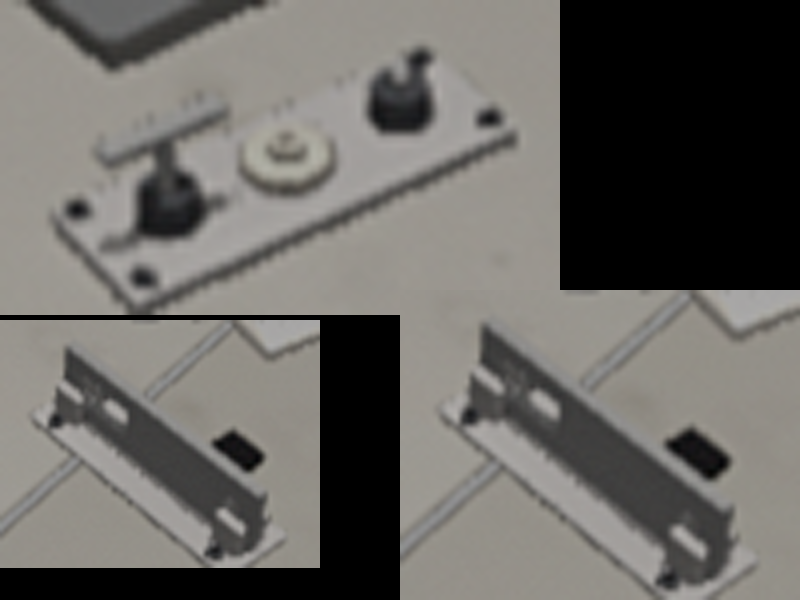

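```bash
python3 - <<'E'
from h import *
np.set_printoptions(precision=4,suppress=True)
f=lambda x,y,s,ox,oy:((x+.5)/s-.5+ox,(y+.5)/s-.5+oy)
print("camtop",ray("top",0,0)[0],"scene",ray("scene",0,0)[0])
T=[f(*p,7,215,180) for p in[(155,72),(277,95),(77,482),(203,503)]]
S=[f(*p,7,210,170) for p in[(422,57),(490,117),(78,209),(145,277)]]
P=[onz("top",*p,.012) for p in T];Q=[onz("scene",*p,.012) for p in S]
for n,X in(("top",P),("scene",Q)):
    X=np.array(X);c=X.mean(0);d=X[0]+X[1]-X[2]-X[3];print("jig",n,c,"yaw",np.arctan2(d[1],d[0]),np.linalg.norm(d)/2,[np.linalg.norm(X[0]-X[1]),np.linalg.norm(X[2]-X[3])])
print([tri(a,b) for a,b in zip(S,T)])
print("pin boss top",onz("top",*f(204,150,7,215,180),.028), onz("scene",*f(402,98,7,210,170),.028))
print("T bar top",onz("top",*f(136,425,7,215,180),.061))
print("T bar scene",onz("scene",*f(162,128,7,210,170),.061))
R=[f(x-350,y,6,322,190) for x,y in[(432,80),(423,160),(732,117),(722,202)]]
P=np.array([onz("top",*p,.008) for p in R]);print("rack",P);c=P.mean(0);d=P[0]+P[1]-P[2]-P[3];print(c,"ydir",d/np.linalg.norm(d),np.linalg.norm(d)/2)
for p in[(400,118),(765,168)]:
    print("darkline z58/z50/z0",[onz("top",*f(p[0]-350,p[1],6,322,190),z) for z in(.058,.03,.006)])
for z in (.05,.045): print("tab end",[onz("top",*f(x-350,y,6,322,190),z) for x,y in[(640,55),(703,57),(697,130),(632,128)]])
# link top edge in scene: crop2 scale5 at (400,290) from (310,212)
for p in[(483,325),(495,323),(733,508),(725,510)]:
    print("edge scene",p,onz("scene",*f(p[0]-400,p[1]-290,5,310,212),.058))
for n,u,v in(("tape",319,162),("bottle",428,249),("tub",151,260)): print(n,onz("top",u,v,.03))
E
```

```text
camtop [ 0.4354 -0.1838  1.291 ] scene [-0.1487 -0.7676  0.8454]
jig top [ 0.5258 -0.0245  0.012 ] yaw -0.20069956850294352 0.1715310817481316 [np.float64(0.05163247642558755), np.float64(0.052606658827874256)]
jig scene [ 0.5232 -0.024   0.012 ] yaw -0.2003698359937904 0.17191466776572445 [np.float64(0.0513847969652696), np.float64(0.05238851525368438)]
[(array([ 0.6148, -0.0154,  0.0106]), np.float64(0.002124142688026904)), (array([ 0.6038, -0.066 ,  0.0109]), np.float64(0.0020007888249771273)), (array([0.4459, 0.0195, 0.0103]), np.float64(0.0023300930498530324)), (array([ 0.4359, -0.0322,  0.0104]), np.float64(0.002533224582358622))]
pin boss top [ 0.5805 -0.038   0.028 ] [ 0.5721 -0.0435  0.028 ]
T bar top [ 0.4682 -0.013   0.061 ]
T bar scene [ 0.4647 -0.0149  0.061 ]
rack [[ 0.57   -0.3005  0.008 ]
 [ 0.5315 -0.2949  0.008 ]
 [ 0.5483 -0.4435  0.008 ]
 [ 0.5076 -0.437   0.008 ]]
[ 0.5394 -0.369   0.008 ] ydir [0.158  0.9874 0.    ] 0.144326999392939
darkline z58/z50/z0 [array([ 0.5475, -0.2806,  0.058 ]), array([ 0.5501, -0.2828,  0.03  ]), array([ 0.5522, -0.2847,  0.006 ])]
darkline z58/z50/z0 [array([ 0.5199, -0.4475,  0.058 ]), array([ 0.5219, -0.4535,  0.03  ]), array([ 0.5235, -0.4586,  0.006 ])]
tab end [array([ 0.5747, -0.3936,  0.05  ]), array([ 0.573 , -0.4227,  0.05  ]), array([ 0.539 , -0.4186,  0.05  ]), array([ 0.5407, -0.3886,  0.05  ])]
tab end [array([ 0.5752, -0.3944,  0.045 ]), array([ 0.5735, -0.4237,  0.045 ]), array([ 0.5394, -0.4195,  0.045 ]), array([ 0.5411, -0.3894,  0.045 ])]
edge scene (483, 325) [ 0.544  -0.2853  0.058 ]
edge scene (495, 323) [ 0.5494 -0.289   0.058 ]
edge scene (733, 508) [ 0.5235 -0.4529  0.058 ]
edge scene (725, 510) [ 0.5199 -0.4508  0.058 ]
tape [ 0.6866 -0.256   0.03  ]
bottle [ 0.4309 -0.5536  0.03  ]
tub [0.419  0.2283 0.03  ]
```

Four pictures viewed so far. The first two crops show the jig's screws, the T-bar and pin, the rack's screws and the link with its tab pointing away from the robot.
- **Jig:** centre about (0.525, -0.024), yaw -0.2005.
- **Link:** plate centre about (0.537, -0.370), with its x axis along (0.158, 0.987).

Now I'll write a move planner.

```bash
cat >> h.py <<'E'
from scipy.spatial.transform import Rotation as Ro
def plan(pos=None,R=None,n=1):
    """constant row (repeated n times) that leads from the measured pose to pos,R"""
    s=ctrl.sense();R0=s["tcp_rot"];p0=s["position"]
    R=R0 if R is None else R; pos=p0 if pos is None else np.array(pos)
    w=Ro.from_matrix(R0.T@R).as_rotvec()/n
    M=sum(Ro.from_rotvec(w*k).as_matrix() for k in range(n))
    d=np.linalg.solve(M,R0.T@(pos-p0))*100
    print("n",n,"row",np.round(d,2),np.round(w,4))
def down(a):  # tool down, jaw (tool x) at yaw a
    x=np.array([np.cos(a),np.sin(a),0]);y=np.array([0,0,-1.]);return np.c_[x,y,np.cross(x,y)]
def show():
    s=ctrl.sense();np.set_printoptions(precision=4,suppress=True)
    print(round(s["time"],2),s["position"],"q",s["qpos"],"w",s["grip_width"],"F",s["force"]);print(s["tcp_rot"])
E
python3 -c "
from h import *
plan([.538,-.365,.16],None,24)
plan(None,down(-.159),12)"
```

```text
n 24 row [-3.08  0.36 -2.67] [0. 0. 0.]
n 12 row [0. 0. 0.] [ 1.000e-04  1.092e-01 -2.000e-04]
```

apply_moves(
  commands=[
    [-3.08, 0.36, -2.67, 0, 0, 0, 0],
    [-3.08, 0.36, -2.67, 0, 0, 0, 0],
    [-3.08, 0.36, -2.67, 0, 0, 0, 0],
    [-3.08, 0.36, -2.67, 0, 0, 0, 0],
    [-3.08, 0.36, -2.67, 0, 0, 0, 0],
    [-3.08, 0.36, -2.67, 0, 0, 0, 0],
    [-3.08, 0.36, -2.67, 0, 0, 0, 0],
    [-3.08, 0.36, -2.67, 0, 0, 0, 0],
    [-3.08, 0.36, -2.67, 0, 0, 0, 0],
    [-3.08, 0.36, -2.67, 0, 0, 0, 0],
    [-3.08, 0.36, -2.67, 0, 0, 0, 0],
    [-3.08, 0.36, -2.67, 0, 0, 0, 0],
  ],
  force=60,
)

```text
time: 1.1
position: [0.3943, 0.0975, 0.1938]
tcp_rot: [[0.392, -0.005, -0.92], [0.92, -0.002, 0.392], [-0.004, -1.0, 0.003]]
force: [1.0, 0.5, 0.2]
grip_width: 1.0
```

```bash
python3 -c "
from h import *
show();plan([.538,-.365,.16],down(-.159),12)"
```

```text
1.1 [0.3943 0.0975 0.1938] q [ 0.0705 -0.2193  2.1496 -0.0019  1.216  -1.0968] w 0.9998913867666798 F [1.0074 0.4776 0.2395]
[[ 0.392  -0.0046 -0.9199]
 [ 0.9199 -0.0021  0.3921]
 [-0.0037 -1.      0.0034]]
n 12 row [-1.11  0.28 -4.2 ] [-0.      0.1106 -0.0005]
```

apply_moves(
  commands=[
    [-1.1, 0.28, -4.1, 0, 0.11, 0, 0],
    [-1.1, 0.28, -4.1, 0, 0.11, 0, 0],
    [-1.1, 0.28, -4.1, 0, 0.11, 0, 0],
    [-1.1, 0.28, -4.1, 0, 0.11, 0, 0],
    [-1.1, 0.28, -4.1, 0, 0.11, 0, 0],
    [-1.1, 0.28, -4.1, 0, 0.11, 0, 0],
    [-1.1, 0.28, -4.1, 0, 0.11, 0, 0],
    [-1.1, 0.28, -4.1, 0, 0.11, 0, 0],
    [-1.1, 0.28, -4.1, 0, 0.11, 0, 0],
    [-1.1, 0.28, -4.1, 0, 0.11, 0, 0],
    [-1.1, 0.28, -4.1, 0, 0.11, 0, 0],
    [-1.1, 0.28, -4.1, 0, 0.11, 0, 0],
  ],
)

```text
time: 2.1
position: [0.5162, -0.3505, 0.1539]
tcp_rot: [[0.976, -0.007, 0.216], [-0.216, 0.001, 0.976], [-0.007, -1.0, -0.0]]
force: [-0.3, -0.5, -0.1]
grip_width: 1.002
```

```bash
python3 -c "
from h import *
show();plan([.538,-.365,.09],down(-.159),3);plan([.538,-.365,.034],down(-.159),6)"
```

```text
2.1 [ 0.5162 -0.3505  0.1539] q [-0.7072  0.3077  1.6824 -0.004   1.1579 -0.4884] w 1.0019222243498387 F [-0.3275 -0.5459 -0.0621]
[[ 0.9765 -0.0073  0.2156]
 [-0.2155  0.0014  0.9765]
 [-0.0074 -1.     -0.0002]]
n 3 row [ 0.82  2.13 -0.33] [ 0.     -0.0194 -0.0025]
n 6 row [ 0.41  2.   -0.17] [ 0.     -0.0097 -0.0012]
```

apply_moves(
  commands=[
    [0.82, 2.13, -0.33, 0, -0.019, -0.0025, 0],
    [0.82, 2.13, -0.33, 0, -0.019, -0.0025, 0],
    [0.82, 2.13, -0.33, 0, -0.019, -0.0025, 0],
    [0, 0, 0, 0, 0, 0, 0],
  ],
)

```text
time: 2.43
position: [0.5337, -0.3782, 0.0874]
tcp_rot: [[0.985, 0.0, 0.175], [-0.175, -0.005, 0.985], [0.001, -1.0, -0.005]]
force: [-0.5, 0.4, -1.5]
grip_width: 1.001
```

```bash
python3 - <<'E'
from h import *
show();plan([.538,-.365,.034],down(-.159),4)
for n in("scene","top"):
    cv2.imwrite(f"pics/{n}1.png",ctrl.read_camera(n)[...,::-1])
a=crop(cv2.imread("pics/scene1.png"),290,150,130,120,4);b=crop(cv2.imread("pics/top1.png"),322,170,85,100,3)
can=np.zeros((480,800,3),np.uint8);can[:480,:520]=a;can[:300,530:785]=b
cv2.imwrite("pics/c3.png",can)
E
```

```text
2.43 [ 0.5337 -0.3782  0.0874] q [-0.7221  0.4408  1.6437 -0.0041  1.0534 -0.5441] w 1.0006202775496855 F [-0.4583  0.3881 -1.5394]
[[ 0.9846  0.0003  0.175 ]
 [-0.175  -0.0051  0.9845]
 [ 0.0012 -1.     -0.005 ]]
n 4 row [0.05 1.33 0.35] [ 0.0012 -0.0042  0.0003]
```

View pics/c3.png

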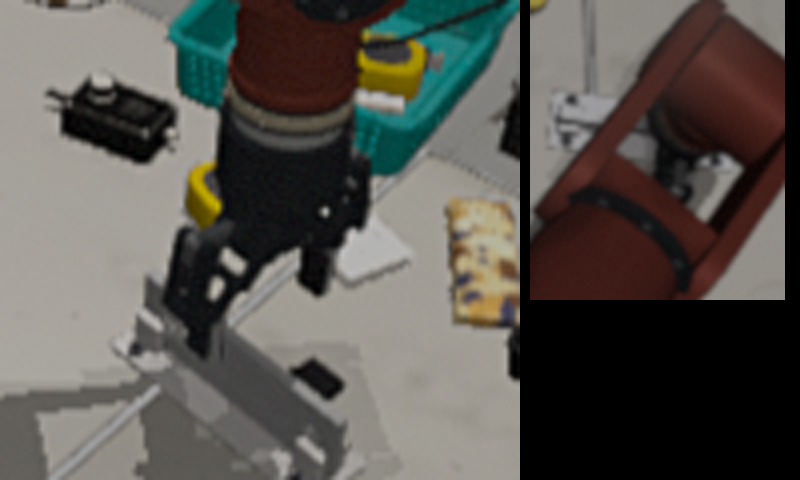

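The gripper straddles the plate, with one finger on each side and the tab clear of them. Now I'll descend and close.

apply_moves(
  commands=[
    [0.05, 0.2, 1.3, 0.001, -0.015, 0, 0],
    [0, 1.5, 0, 0, 0, 0, 0],
    [0, 1.5, 0, 0, 0, 0, 0],
    [0, 1.5, 0, 0, 0, 0, 0],
    [0, 0.5, 0, 0, 0, 0, 0],
    [0, 0, 0, 0, 0, 0, 0],
  ],
)

```text
time: 3.03
position: [0.5417, -0.3632, 0.0413]
tcp_rot: [[0.988, 0.011, 0.155], [-0.155, -0.012, 0.988], [0.012, -1.0, -0.01]]
force: [0.5, -0.1, -0.2]
grip_width: 1.001
```

```bash
python3 -c "
from h import *
show();plan([.538,-.365,.034],down(-.159),1)"
```

```text
3.03 [ 0.5417 -0.3632  0.0413] q [-0.697   0.4947  1.6694 -0.003   0.9615 -0.54  ] w 1.0008150984629123 F [ 0.494  -0.0844 -0.2059]
[[ 0.9879  0.0107  0.1547]
 [-0.1546 -0.0122  0.9879]
 [ 0.0125 -0.9999 -0.0104]]
n 1 row [-0.35  0.72 -0.23] [0.0104 0.0037 0.0125]
```

apply_moves(
  commands=[
    [-0.35, 0.7, -0.2, 0.01, 0.004, 0.012, 0],
    [0, 0, 0, 0, 0, 0, 0.5],
    [0, 0, 0, 0, 0, 0, 1],
    [0, 0, 0, 0, 0, 0, 1],
    [0, 0, 0, 0, 0, 0, 1],
    [0, 0, 0, 0, 0, 0, 1],
    [0, 0, 0, 0, 0, 0, 1],
    [0, 0, 0, 0, 0, 0, 1],
  ],
  force=80,
)

```text
time: 3.7
position: [0.5388, -0.3655, 0.0357]
tcp_rot: [[0.987, 0.002, 0.159], [-0.159, -0.001, 0.987], [0.002, -1.0, -0.001]]
force: [-0.3, -0.2, -2.3]
grip_width: 0.079
```

```bash
python3 -c "
from h import *
show()"
```

```text
3.7 [ 0.5388 -0.3655  0.0357] q [-0.7039  0.5076  1.6629  0.0001  0.9691 -0.5445] w 0.0785521407556532 F [-0.3349 -0.2057 -2.3242]
[[ 0.9873  0.0016  0.1588]
 [-0.1588 -0.0012  0.9873]
 [ 0.0018 -1.     -0.0009]]
```

apply_moves(
  commands=[
    [0, 0, 0, 0, 0, 0, 0.7],
    [0, 0, 0, 0, 0, 0, 0.7],
    [0, -1.0, 0, 0, 0, 0, 0.7],
    [0, 0, 0, 0, 0, 0, 1],
    [0, 0, 0, 0, 0, 0, 1],
    [0, 0, 0, 0, 0, 0, 1],
    [0, 0, 0, 0, 0, 0, 1],
  ],
  force=100,
)

```text
time: 4.28
position: [0.5383, -0.3651, 0.0467]
tcp_rot: [[0.987, 0.001, 0.159], [-0.159, -0.001, 0.987], [0.001, -1.0, -0.001]]
force: [-0.2, -0.1, -2.1]
grip_width: 0.07
```

```bash
python3 -c "
from h import *
show();plan([.538,-.365,.135],down(-.159),4)"
```

```text
4.28 [ 0.5383 -0.3651  0.0467] q [-0.7039  0.491   1.6622  0.0001  0.9871 -0.5444] w 0.07003940141835094 F [-0.2434 -0.0722 -2.0778]
[[ 0.9873  0.001   0.1588]
 [-0.1588 -0.0007  0.9873]
 [ 0.0011 -1.     -0.0006]]
n 4 row [-0.01 -2.21  0.  ] [ 0.0001 -0.0001  0.0003]
```

apply_moves(
  commands=[
    [0, -1.0, 0, 0, 0, 0, 1],
    [0, -2.2, 0, 0, 0, 0, 1],
    [0, -2.2, 0, 0, 0, 0, 1],
    [0, -2.2, 0, 0, 0, 0, 1],
    [0, -1.2, 0, 0, 0, 0, 1],
    [0, 0, 0, 0, 0, 0, 1],
  ],
)

```text
time: 4.78
position: [0.5382, -0.3631, 0.1353]
tcp_rot: [[0.987, 0.002, 0.16], [-0.16, 0.003, 0.987], [0.001, -1.0, 0.003]]
force: [0.1, -0.4, -2.5]
grip_width: 0.073
```

```bash
python3 -c "
from h import *
show();plan([.50,-.18,.125],down(-.486),8)"
```

```text
4.78 [ 0.5382 -0.3631  0.1353] q [-0.7031  0.3744  1.6333  0.0038  1.1344 -0.5445] w 0.07313906024419298 F [ 0.089  -0.413  -2.4523]
[[ 0.9872  0.0017  0.1595]
 [-0.1595  0.003   0.9872]
 [ 0.0012 -1.      0.0032]]
n 8 row [-1.14  0.13  2.05] [-0.0004  0.0407  0.0001]
```

apply_moves(
  commands=[
    [-1.14, 0.13, 2.05, 0, 0.041, 0, 1],
    [-1.14, 0.13, 2.05, 0, 0.041, 0, 1],
    [-1.14, 0.13, 2.05, 0, 0.041, 0, 1],
    [-1.14, 0.13, 2.05, 0, 0.041, 0, 1],
    [-1.14, 0.13, 2.05, 0, 0.041, 0, 1],
    [-1.14, 0.13, 2.05, 0, 0.041, 0, 1],
    [-1.14, 0.13, 2.05, 0, 0.041, 0, 1],
    [-1.14, 0.13, 2.05, 0, 0.041, 0, 1],
    [0, 0, 0, 0, 0, -0.12, 1],
    [0, 0, 0, 0, 0, -0.12, 1],
    [0, 0, 0, 0, 0, -0.12, 1],
    [0, 0, 0, 0, 0, -0.12, 1],
  ],
)

```text
time: 5.78
position: [0.499, -0.1733, 0.1186]
tcp_rot: [[0.768, 0.416, 0.487], [-0.43, -0.228, 0.873], [0.474, -0.88, 0.003]]
force: [1.1, -0.4, -3.6]
grip_width: 0.072
```

```bash
python3 -c "
from h import *
show()
R=down(-.486)@Ro.from_rotvec([0,0,-.96]).as_matrix();print(R)
plan([.50,-.18,.10],R,5)"
```

```text
5.78 [ 0.499  -0.1733  0.1186] q [-0.4547 -0.0704  2.2597 -0.0508  0.4592  0.0945] w 0.07215870456972215 F [ 1.1207 -0.3932 -3.5922]
[[ 0.7683  0.4157  0.4868]
 [-0.43   -0.2283  0.8735]
 [ 0.4742 -0.8804  0.0034]]
[[ 0.5071  0.7243  0.4671]
 [-0.2679 -0.3826  0.8842]
 [ 0.8192 -0.5735  0.    ]]
n 5 row [-0.17  0.34 -0.11] [ 0.0025 -0.0038 -0.0932]
```

```bash
python3 -c "
from h import *
show()
R=down(-.486)@Ro.from_rotvec([0,0,-.72]).as_matrix();print(R)
plan([.50,-.18,.06],R,4)"
```

```text
5.78 [ 0.499  -0.1733  0.1186] q [-0.4547 -0.0704  2.2597 -0.0508  0.4592  0.0945] w 0.07215870456972215 F [ 1.1207 -0.3932 -3.5922]
[[ 0.7683  0.4157  0.4868]
 [-0.43   -0.2283  0.8735]
 [ 0.4742 -0.8804  0.0034]]
[[ 0.6648  0.583   0.4671]
 [-0.3512 -0.308   0.8842]
 [ 0.6594 -0.7518  0.    ]]
n 4 row [-0.72  1.28 -0.14] [ 0.0025 -0.0051 -0.0565]
```

apply_moves(
  commands=[
    [-0.72, 1.28, -0.14, 0.002, -0.005, -0.056, 1],
    [-0.72, 1.28, -0.14, 0.002, -0.005, -0.056, 1],
    [-0.72, 1.28, -0.14, 0.002, -0.005, -0.056, 1],
    [-0.72, 1.28, -0.14, 0.002, -0.005, -0.056, 1],
    [0, 0, 0, 0, 0, 0, 1],
  ],
)

```text
time: 6.2
position: [0.4866, -0.1665, 0.0795]
tcp_rot: [[0.703, 0.528, 0.476], [-0.37, -0.299, 0.879], [0.607, -0.795, -0.015]]
force: [1.2, -0.3, -2.6]
grip_width: 0.072
```

```bash
python3 -c "
from h import *
show()
R=down(-.486)@Ro.from_rotvec([0,0,-.72]).as_matrix()
plan([.50,-.18,.038],R,2)
s=ctrl.sense();print('edge',s['position']+s['tcp_rot']@[-.004,.0407,0])"
```

```text
6.2 [ 0.4866 -0.1665  0.0795] q [-0.4403 -0.0331  2.3908 -0.3321  0.1402  0.3645] w 0.07228295582288286 F [ 1.1973 -0.3113 -2.6077]
[[ 0.7031  0.5284  0.4759]
 [-0.3703 -0.2993  0.8794]
 [ 0.6071 -0.7945 -0.0148]]
n 2 row [-0.58  2.2  -0.25] [ 0.0089  0.0008 -0.0338]
edge [ 0.5053 -0.1772  0.0448]
```

```bash
python3 -c "
from h import *
for yaw,phi in((0,.65),(0.1,.8)):
  R=down(yaw)@Ro.from_rotvec([0,0,-phi]).as_matrix()
  plan([.495,-.185,.085],R,5)"
```

```text
n 5 row [ 0.28  0.08 -0.31] [ 0.0624 -0.0771 -0.0003]
n 5 row [ 0.27  0.09 -0.32] [ 0.0814 -0.0873 -0.0295]
```

apply_moves(
  commands=[
    [0.28, 0.08, -0.31, 0.062, -0.077, 0, 1],
    [0.28, 0.08, -0.31, 0.062, -0.077, 0, 1],
    [0.28, 0.08, -0.31, 0.062, -0.077, 0, 1],
    [0.28, 0.08, -0.31, 0.062, -0.077, 0, 1],
    [0.28, 0.08, -0.31, 0.062, -0.077, 0, 1],
    [0, 0, 0, 0, 0, 0, 1],
  ],
)

```text
time: 6.7
position: [0.4809, -0.1725, 0.0745]
tcp_rot: [[0.768, 0.533, 0.354], [-0.282, -0.215, 0.935], [0.575, -0.818, -0.015]]
force: [0.1, 0.1, -2.3]
grip_width: 0.069
```

```bash
python3 -c "
from h import *
show()
for yaw,phi in((0,.7),(0.1,.8),(.2,.9)):
  R=down(yaw)@Ro.from_rotvec([0,0,-phi]).as_matrix()
  plan([.495,-.185,.07],R,4)"
```

```text
6.7 [ 0.4809 -0.1725  0.0745] q [-0.5306 -0.0346  2.3869  0.4387  0.2005 -0.5781] w 0.06921997575336213 F [ 0.1431  0.0796 -2.2867]
[[ 0.7684  0.5332  0.3538]
 [-0.2815 -0.2148  0.9352]
 [ 0.5747 -0.8182 -0.0149]]
n 4 row [ 0.26  0.34 -0.23] [ 0.0581 -0.0694 -0.0224]
n 4 row [ 0.25  0.35 -0.24] [ 0.0778 -0.0856 -0.0469]
n 4 row [ 0.23  0.35 -0.26] [ 0.0993 -0.1    -0.0711]
```

apply_moves(
  commands=[
    [0.3, 0.3, -0.24, 0.078, -0.086, -0.02, 1],
    [0.3, 0.3, -0.24, 0.078, -0.086, -0.02, 1],
    [0.3, 0.3, -0.24, 0.078, -0.086, -0.04, 1],
    [0.3, 0.3, -0.24, 0.078, -0.086, -0.05, 1],
    [0, 0, 0, 0, 0, 0, 1],
  ],
)

```text
time: 7.12
position: [0.4794, -0.1758, 0.0665]
tcp_rot: [[0.796, 0.575, 0.188], [-0.159, -0.102, 0.982], [0.584, -0.812, 0.01]]
force: [-0.8, 0.6, -3.1]
grip_width: 0.072
```

```bash
python3 -c "
from h import *
show()
for yaw,phi in((0,.8),(0.1,.9),(.2,.95)):
  R=down(yaw)@Ro.from_rotvec([0,0,-phi]).as_matrix()
  plan([.495,-.185,.07],R,4)"
```

```text
7.12 [ 0.4794 -0.1758  0.0665] q [-0.6423 -0.0042  2.3859  0.9674  0.3252 -1.3129] w 0.07239769238405377 F [-0.7767  0.5781 -3.0814]
[[ 0.7962  0.575   0.1884]
 [-0.1589 -0.1017  0.982 ]
 [ 0.5839 -0.8118  0.0104]]
n 4 row [ 0.38  0.2  -0.18] [ 0.029  -0.0376 -0.0437]
n 4 row [ 0.37  0.2  -0.2 ] [ 0.0482 -0.0543 -0.0683]
n 4 row [ 0.36  0.21 -0.21] [ 0.0674 -0.0709 -0.0801]
```

Working: j4 is now at 0.97. Next I'll tilt further with yaw 0.1 and phi about 0.9.

apply_moves(
  commands=[
    [0.5, 0.2, -0.2, 0.048, -0.054, -0.09, 1],
    [0.5, 0.2, -0.2, 0.048, -0.054, -0.09, 1],
    [0.5, 0.2, -0.2, 0.048, -0.054, -0.09, 1],
    [0.5, 0.2, -0.2, 0.048, -0.054, -0.09, 1],
    [0, 0, 0, 0, 0, 0, 1],
  ],
)

```text
time: 7.53
position: [0.4862, -0.1751, 0.0636]
tcp_rot: [[0.708, 0.706, 0.033], [-0.048, 0.002, 0.999], [0.705, -0.709, 0.035]]
force: [-0.7, -0.2, -4.2]
grip_width: 0.073
```

```bash
python3 -c "
from h import *
show()
s=ctrl.sense();print('edge',s['position']+s['tcp_rot']@[-.004,.0407,0])
R=down(.05)@Ro.from_rotvec([0,0,-.92]).as_matrix()
plan([.495,-.185,.04],R,4)"
```

```text
7.53 [ 0.4862 -0.1751  0.0636] q [-0.7712  0.0683  2.4139  1.4993  0.5174 -2.0443] w 0.07316548157072929 F [-0.7415 -0.1645 -4.1902]
[[ 0.7078  0.7056  0.0326]
 [-0.048   0.0021  0.9988]
 [ 0.7048 -0.7086  0.0354]]
edge [ 0.5121 -0.1749  0.0319]
n 4 row [-0.29  0.56 -0.26] [ 0.0097 -0.0203 -0.0339]
```

```bash
python3 -c "
from h import *
R=down(-.01)@Ro.from_rotvec([0,0,-.88]).as_matrix()
plan([.51,-.18,.045],R,3)"
```

```text
n 3 row [ 0.1   1.   -0.16] [-0.0024 -0.0138 -0.0323]
```

apply_moves(
  commands=[
    [0.4, 1.1, -0.16, -0.008, -0.018, -0.04, 1],
    [0.4, 1.1, -0.16, -0.008, -0.018, -0.04, 1],
    [0.4, 1.1, -0.16, -0.008, -0.018, -0.04, 1],
    [0, 0, 0, 0, 0, 0, 1],
  ],
)

```text
time: 7.87
position: [0.5183, -0.1817, 0.0477]
tcp_rot: [[0.628, 0.778, 0.025], [-0.003, -0.029, 1.0], [0.778, -0.628, -0.016]]
force: [-0.6, 0.3, -3.0]
grip_width: 0.068
```

```bash
python3 -c "
from h import *
show()
s=ctrl.sense();print('edge',s['position']+s['tcp_rot']@[-.004,.0407,0],[ (s['position']+s['tcp_rot']@[-.004,.0407,d])[2] for d in(.08,-.09)])
R=down(-.01)@Ro.from_rotvec([0,0,-.92]).as_matrix()
plan([.51,-.18,.03],R,3)"
```

```text
7.87 [ 0.5183 -0.1817  0.0477] q [-0.742   0.212   2.3839  1.9155  0.5648 -2.4839] w 0.06833208801128582 F [-0.5673  0.2812 -2.9661]
[[ 0.6284  0.7775  0.0247]
 [-0.0028 -0.0294  0.9996]
 [ 0.7779 -0.6282 -0.0163]]
edge [ 0.5475 -0.1829  0.019 ] [np.float64(0.017677142140816473), np.float64(0.020445405266487172)]
n 3 row [-0.63  0.15  0.06] [ 0.0072  0.0013 -0.0095]
```

apply_moves(
  commands=[
    [-0.65, 0.53, 0, -0.025, 0.025, 0, 1],
    [-0.5, 0.4, 0, -0.02, 0.025, 0, 1],
    [0, 0, 0, 0, 0, 0, 1],
  ],
)

```text
time: 8.12
position: [0.5182, -0.1807, 0.0313]
tcp_rot: [[0.634, 0.768, 0.096], [-0.064, -0.072, 0.995], [0.771, -0.637, 0.003]]
force: [-0.3, 0.5, -2.0]
grip_width: 0.068
```

```bash
python3 - <<'E'
from h import *
show()
s=ctrl.sense();print('edge',s['position']+s['tcp_rot']@[-.004,.0407,0],[ (s['position']+s['tcp_rot']@[-.004,.0407,d])[2] for d in(.08,-.09)])
cv2.imwrite("pics/c4.png",crop(ctrl.read_camera("scene")[...,::-1],220,120,180,140,4))
E
```

```text
8.12 [ 0.5182 -0.1807  0.0313] q [-0.7061  0.2518  2.3868  2.0772  0.5314 -2.5589] w 0.06839764648698855 F [-0.2594  0.4638 -1.9904]
[[ 0.6337  0.7676  0.0963]
 [-0.0638 -0.0722  0.9953]
 [ 0.771  -0.6369  0.0033]]
edge [ 0.5469 -0.1834  0.0023] [np.float64(0.0025889171677050717), np.float64(0.002033458137893067)]
```

View pics/c4.png

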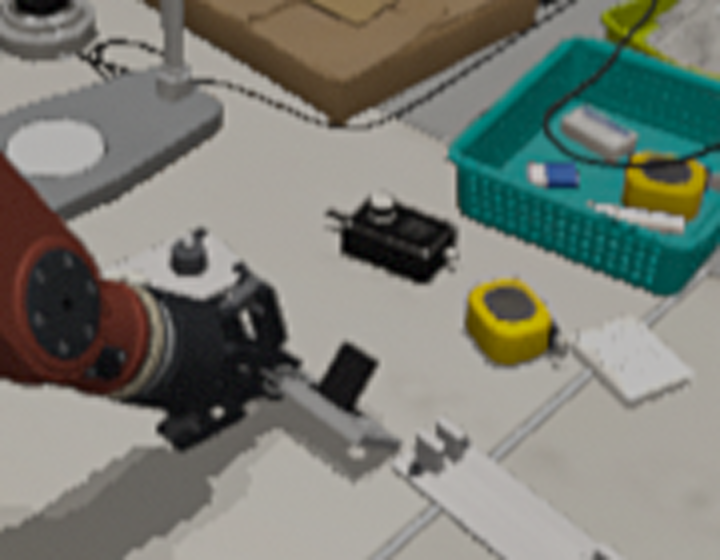

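The link is held tilted, tab up, with its edge about 2 mm above the bench. Its tail is at crop (395,445), right beside the rack corner at (400,465), so I'll shift it +y before letting go.

apply_moves(
  commands=[
    [-0.05, -0.05, 0.7, 0, 0, 0.03, 1],
    [-0.05, -0.05, 0.8, 0, 0, 0.02, 1],
    [0, 0, 0, 0, 0, 0, 1],
  ],
)

```text
time: 8.42
position: [0.5188, -0.1653, 0.0331]
tcp_rot: [[0.674, 0.732, 0.095], [-0.068, -0.067, 0.995], [0.735, -0.678, 0.005]]
force: [-0.2, -0.7, -3.0]
grip_width: 0.071
```

```bash
python3 - <<'E'
from h import *
show()
s=ctrl.sense();print('edge',s['position']+s['tcp_rot']@[-.004,.0407,0],[ (s['position']+s['tcp_rot']@[-.004,.0407,d]) for d in(.08,-.09)])
E
```

```text
8.42 [ 0.5188 -0.1653  0.0331] q [-0.6526  0.2112  2.3858  2.0045  0.446  -2.4415] w 0.07109456319874502 F [-0.1562 -0.7399 -3.0059]
[[ 0.6743  0.7322  0.0954]
 [-0.0681 -0.067   0.9954]
 [ 0.7353 -0.6777  0.0047]]
edge [ 0.5459 -0.1677  0.0026] [array([ 0.5535, -0.0881,  0.003 ]), array([ 0.5373, -0.2573,  0.0022])]
```

apply_moves(
  commands=[
    [0.2, 0, 0, 0, 0, 0, 0.8],
    [0.2, 0, 0, 0, 0, 0, 0.7],
    [0.1, 0, 0, 0, 0, 0, 0.65],
    [0, 0, 0, 0, 0, 0, 0.65],
    [-0.3, -0.5, 0, 0, 0, 0, 0.65],
    [-0.6, -0.8, 0, 0, 0, 0, 0.65],
    [-0.6, -0.8, 0, 0, 0, 0, 0.65],
    [0, 0, 0, 0, 0, 0, 0.65],
  ],
)

```text
time: 9.08
position: [0.4976, -0.1653, 0.0448]
tcp_rot: [[0.669, 0.737, 0.095], [-0.067, -0.068, 0.995], [0.74, -0.672, 0.004]]
force: [-0.6, 0.2, -0.0]
grip_width: 0.352
```

```bash
python3 - <<'E'
from h import *
show()
cv2.imwrite("pics/c5.png",crop(ctrl.read_camera("scene")[...,::-1],220,120,180,140,4))
E
```

```text
9.08 [ 0.4976 -0.1653  0.0448] q [-0.6958  0.1428  2.4348  1.9251  0.4647 -2.3924] w 0.35154468738093964 F [-0.6016  0.2433 -0.0373]
[[ 0.669   0.7371  0.0952]
 [-0.0668 -0.0679  0.9955]
 [ 0.7402 -0.6724  0.0038]]
```

View pics/c5.png

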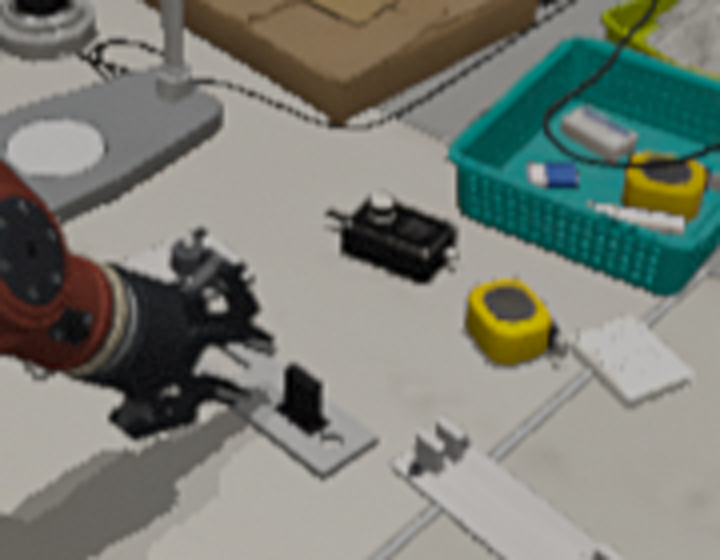

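The link has come down almost flat with its tab up, possibly still resting on the lower finger. I'll back the tool out.

apply_moves(
  commands=[
    [-0.2, -1.0, 0, 0, 0, 0, 0.65],
    [-0.2, -1.2, 0, 0, 0, 0, 0.65],
    [0, -1.5, 0, 0, 0, 0, 0.65],
    [0, -1.5, 0, 0, 0, 0, 0.65],
    [0, -1.5, 0, 0, 0, 0, 0.65],
    [0.5, -1.5, 0, 0, 0, 0, 0.3],
    [1, -1.5, 0, 0, 0, 0, 0],
  ],
)

```text
time: 9.72
position: [0.4402, -0.1663, 0.1206]
tcp_rot: [[0.672, 0.734, 0.095], [-0.072, -0.063, 0.995], [0.737, -0.676, 0.011]]
force: [0.4, 0.5, -0.1]
grip_width: 0.621
```

```bash
python3 - <<'E'
from h import *
show()
plan([.44,-.18,.17],down(-.5),12)
t=ctrl.read_camera("top")[...,::-1];cv2.imwrite("pics/top2.png",t)
s=ctrl.read_camera("scene")[...,::-1];cv2.imwrite("pics/scene2.png",s)
E
```

```text
9.72 [ 0.4402 -0.1663  0.1206] q [-0.8397 -0.2509  2.5519  1.2903  0.5531 -1.7956] w 0.6208864970094594 F [ 0.3524  0.4744 -0.0862]
[[ 0.6721  0.7343  0.095 ]
 [-0.0722 -0.0627  0.9954]
 [ 0.7369 -0.6759  0.0108]]
n 12 row [ 0.21 -0.37 -0.08] [-0.0148  0.0314  0.0679]
```

```bash
python3 - <<'E'
from h import *
plan([.47,-.19,.20],down(-.3),9)
cv2.imwrite("pics/c6.png",np.hstack([crop(cv2.imread("pics/scene2.png"),230,160,110,90,4),crop(cv2.imread("pics/top2.png"),255,170,90,90,4)]))
E
```

```text
n 9 row [ 0.71 -0.62 -0.15] [-0.01    0.0213  0.0925]
```

View pics/c6.png

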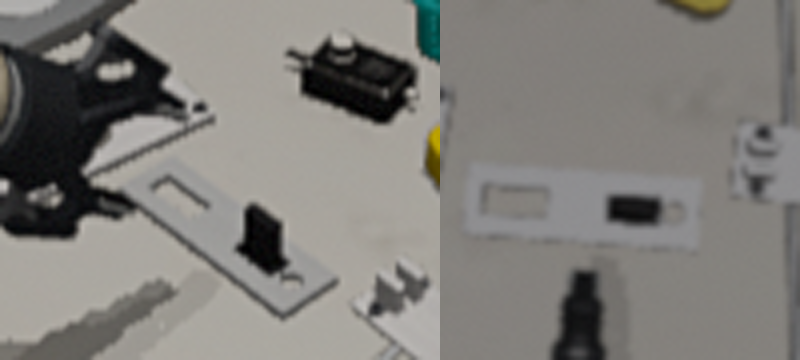

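The link lies flat with its tab up, the eye toward +y and nothing touching it. In the top crop its corners are at (467,163), (703,180), (697,250) and (465,233). Now I'll measure it by mask.

```bash
python3 - <<'E'
from h import *
np.set_printoptions(precision=4,suppress=True)
t=cv2.imread("pics/top2.png");g=cv2.cvtColor(t,cv2.COLOR_BGR2GRAY).astype(float)
# corners by hand
f=lambda x,y:((x-440+.5)/4-.5+255,(y+.5)/4-.5+170)
P=np.array([onz("top",*f(*p),.008) for p in[(467,163),(465,233),(703,180),(697,250)]])
c=P.mean(0);d=P[0]+P[1]-P[2]-P[3];print("hand c",c,"xdir ang",np.arctan2(d[1],d[0]),"len",np.linalg.norm(d)/2,np.linalg.norm(P[0]-P[1]))
up=crop(t,260,200,66,40,8);G=cv2.cvtColor(up,cv2.COLOR_BGR2GRAY);hsv=cv2.cvtColor(up,cv2.COLOR_BGR2HSV)
print(G[::40,::44])
th,m=cv2.threshold(G,0,255,cv2.THRESH_BINARY+cv2.THRESH_OTSU);print("otsu",th)
print("link gray",G[150,230],hsv[150,230],"bench",G[20,200],hsv[20,200])
# tab
m=(G<60).astype(np.uint8);n,l,st,ce=cv2.connectedComponentsWithStats(m)
for i in range(1,n):
    if st[i,4]>800:
        u=(ce[i]+.5)/8-.5+[260,200];print("dark",st[i],onz("top",*u,.045))
E
```

```text
hand c [ 0.5204 -0.1694  0.008 ] xdir ang 1.4720468877859454 len 0.16929973034641907 0.05073797543181361
[[129 127 128 128 128 128 128 127 129 128 125 124]
 [127 129 129 128 127 128 128 128 129 128 129 129]
 [128 132 129 129 128 128 128 128 129 129 129 129]
 [130 139 140 142 142 143 142 142 142 140 139 133]
 [131 111 129 129 126 142 142  32  34  74 132 132]
 [126 141 138 134 138 143 143  66  27  79 124 130]
 [127 123 119 129 115 128 136 134 142 142 142 131]
 [131 129 128 129 129 129 117 119 129 130 130 130]]
otsu 84.0
link gray 142 [120   4 144] bench 128 [ 15  16 131]
dark [ 299  155  101   51 4546] [ 0.5148 -0.2054  0.045 ]
```

```bash
python3 - <<'E'
from h import *
plan([.48,-.19,.16],down(-.1),8)
E
```

```text
n 8 row [ 0.66 -0.18 -0.22] [-0.0008  0.0004  0.1045]
```

apply_moves(
  commands=[
    [0.66, -0.4, -0.22, 0, 0, 0.104, 0],
    [0.66, -0.3, -0.22, 0, 0, 0.104, 0],
    [0.66, -0.18, -0.22, 0, 0, 0.104, 0],
    [0.66, -0.18, -0.22, 0, 0, 0.104, 0],
    [0.66, -0.18, -0.22, 0, 0, 0.104, 0],
    [0.66, -0.18, -0.22, 0, 0, 0.104, 0],
    [0.66, -0.1, -0.22, 0, 0, 0.104, 0],
    [0.66, 0, -0.22, 0, 0, 0.104, 0],
  ],
)

```text
time: 10.48
position: [0.465, -0.1724, 0.141]
tcp_rot: [[0.989, 0.13, 0.075], [-0.079, 0.027, 0.996], [0.127, -0.991, 0.037]]
force: [1.7, 0.2, 0.7]
grip_width: 0.999
```

```bash
python3 - <<'E'
from h import *
show();plan([.515,-.206,.10],down(-.099),4)
E
```

```text
10.48 [ 0.465  -0.1724  0.141 ] q [-0.5508 -0.0055  2.0734  0.11    0.9794 -0.5302] w 0.9990499437211515 F [1.6956 0.1642 0.6729]
[[ 0.9887  0.13    0.0752]
 [-0.0794  0.0272  0.9965]
 [ 0.1275 -0.9911  0.0372]]
n 4 row [ 1.23  1.11 -0.76] [-0.0097  0.0053  0.0319]
```

apply_moves(
  commands=[
    [1.23, 1.11, -0.76, -0.01, 0.005, 0.032, 0],
    [1.23, 1.11, -0.76, -0.01, 0.005, 0.032, 0],
    [1.23, 1.11, -0.76, -0.01, 0.005, 0.032, 0],
    [1.23, 0.5, -0.76, -0.01, 0.005, 0.032, 0],
    [0, 0, 0, 0, 0, 0, 0],
  ],
)

```text
time: 10.9
position: [0.5229, -0.203, 0.0992]
tcp_rot: [[0.996, -0.01, 0.085], [-0.084, 0.011, 0.996], [-0.011, -1.0, 0.01]]
force: [-0.0, -0.6, 0.9]
grip_width: 0.996
```

```bash
python3 - <<'E'
from h import *
show();plan([.515,-.206,.08],down(-.099),1);plan([.515,-.206,.031],down(-.099),4)
E
```

```text
10.9 [ 0.5229 -0.203   0.0992] q [-0.4981  0.2605  1.8604  0.0061  1.0348 -0.4166] w 0.9960334815595088 F [-0.0048 -0.5604  0.8674]
[[ 0.9964 -0.0098  0.0846]
 [-0.0845  0.0113  0.9964]
 [-0.0107 -0.9999  0.0104]]
n 1 row [-0.74  1.93 -0.39] [-0.0103  0.0143 -0.0108]
n 4 row [-0.18  1.71 -0.1 ] [-0.0026  0.0036 -0.0027]
```

apply_moves(
  commands=[
    [-0.74, 1.5, -0.39, -0.01, 0.014, -0.011, 0],
    [0, 0, 0, 0, 0, 0, 0],
    [0, 1.6, 0, 0, 0, 0, 0],
    [0, 1.6, 0, 0, 0, 0, 0],
    [0, 0, 0, 0, 0, 0, 0],
  ],
)

```text
time: 11.32
position: [0.5124, -0.2004, 0.0458]
tcp_rot: [[0.996, -0.006, 0.092], [-0.092, 0.016, 0.996], [-0.007, -1.0, 0.015]]
force: [0.0, 0.7, -0.5]
grip_width: 1.0
```

```bash
python3 - <<'E'
from h import *
show();plan([.515,-.206,.031],down(-.099),1)
E
```

```text
11.32 [ 0.5124 -0.2004  0.0458] q [-0.5062  0.324   1.9033  0.0137  0.927  -0.4222] w 1.000168024057414 F [ 0.0391  0.6958 -0.4905]
[[ 0.9957 -0.0057  0.0922]
 [-0.0921  0.0157  0.9956]
 [-0.0072 -0.9999  0.0151]]
n 1 row [ 0.32  1.47 -0.56] [-0.0151  0.0067 -0.0072]
```

apply_moves(
  commands=[
    [0.3, 1.45, -0.58, -0.015, 0.007, -0.007, 0],
    [0, 0, 0, 0, 0, 0, 0],
    [0, 0, 0, 0, 0, 0, 0],
  ],
)

```text
time: 11.57
position: [0.5134, -0.2042, 0.0313]
tcp_rot: [[0.995, -0.002, 0.098], [-0.098, 0.005, 0.995], [-0.003, -1.0, 0.005]]
force: [-0.4, -0.0, -0.2]
grip_width: 1.0
```

```bash
python3 - <<'E'
from h import *
show();plan([.515,-.206,.031],down(-.099),1)
E
```

```text
11.57 [ 0.5134 -0.2042  0.0313] q [-0.5075  0.3489  1.905   0.0045  0.892  -0.4125] w 1.0003701526771656 F [-0.4209 -0.0116 -0.1649]
[[ 0.9952 -0.0021  0.0976]
 [-0.0976  0.0051  0.9952]
 [-0.0026 -1.      0.0049]]
n 1 row [ 0.18  0.03 -0.16] [-0.0049  0.0012 -0.0026]
```

apply_moves(
  commands=[
    [0.18, 0, -0.16, -0.005, 0.001, -0.003, 0.4],
    [0, 0, 0, 0, 0, 0, 0.8],
    [0, 0, 0, 0, 0, 0, 1],
    [0, 0, 0, 0, 0, 0, 1],
    [0, 0, 0, 0, 0, 0, 1],
    [0, 0, 0, 0, 0, 0, 1],
    [0, 0, 0, 0, 0, 0, 1],
    [0, 0, 0, 0, 0, 0, 1],
  ],
  force=110,
)

```text
time: 12.23
position: [0.5173, -0.2066, 0.0368]
tcp_rot: [[0.995, 0.006, 0.097], [-0.097, -0.002, 0.995], [0.006, -1.0, -0.001]]
force: [-0.2, -0.3, -1.7]
grip_width: 0.119
```

```bash
python3 - <<'E'
from h import *
show()
for n in("top","scene"):cv2.imwrite(f"pics/{n}3.png",ctrl.read_camera(n)[...,::-1])
E
```

```text
12.23 [ 0.5173 -0.2066  0.0368] q [-0.5067  0.3422  1.9005  0.002   0.8928 -0.4108] w 0.11932392635320588 F [-0.1631 -0.2579 -1.7411]
[[ 0.9953  0.0061  0.097 ]
 [-0.097  -0.0016  0.9953]
 [ 0.0062 -1.     -0.001 ]]
```

```bash
cat > path.py <<'E'
import numpy as np
from scipy.sparse import coo_matrix
from scipy.sparse.csgraph import dijkstra
# link rects (x0,x1,z0,z1) relative to the eye centre (link x-50); mm
L=[(-134,-23,0,8),(23,36,0,8)]
O=[(-29,29,53,61),(-4.5,4.5,0,60),(-13,13,0,28),(102,128,0,28),(110,120,0,37),(30,85,0,27)]
def bd(r,st=2.):
    x=np.linspace(r[0],r[1],int((r[1]-r[0])/st)+2);z=np.linspace(r[2],r[3],int((r[3]-r[2])/st)+2)
    return np.vstack([np.c_[x,0*x+r[2]],np.c_[x,0*x+r[3]],np.c_[0*z+r[0],z],np.c_[0*z+r[1],z]])
def sd(P,r):
    dx=np.maximum(r[0]-P[...,0],P[...,0]-r[1]);dz=np.maximum(r[2]-P[...,1],P[...,1]-r[3])
    return np.hypot(np.maximum(dx,0),np.maximum(dz,0))+np.minimum(np.maximum(dx,dz),0)
LP=np.vstack([bd(r,3) for r in L]);OP=np.vstack([bd(r,3) for r in O])
def clear(S,Z,th):
    c,s=np.cos(th),np.sin(th);u=np.array([-c,-s]);n=np.array([-s,c])
    E=np.stack([S,Z],-1)[...,None,:]
    P=E+LP[:,:1]*u+LP[:,1:]*n
    a=np.min([sd(P,r).min(-1) for r in O],0)
    Q=OP-E;Q=np.stack([Q@u,Q@n],-1)
    return np.minimum(a,np.min([sd(Q,r).min(-1) for r in L],0))
ss=np.arange(-50,51,1.);zz=np.arange(28,111,1.);tt=np.arange(0,.86,.05)
if __name__=="__main__":
    C=np.array([[clear(np.full(len(zz),s),zz,t) for s in ss] for t in tt])
    # goal: E=(0,29),th 0 ; start: high, tilted
    sh=C.shape;idx=np.arange(C.size).reshape(sh)
    gi=idx[0,50,1]; st=idx[13,50,80]
    r,c,w=[],[],[]
    for a in(0,1,2):
        i=np.moveaxis(idx,a,0);A,B=i[:-1].ravel(),i[1:].ravel()
        ok=(C.flat[A]>0.2)&(C.flat[B]>0.2);A,B=A[ok],B[ok]
        m=np.minimum(np.minimum(C.flat[A],C.flat[B]),5)
        k=(2. if a==0 else 1.)*(1+30*np.exp(-m))
        r+=[A];c+=[B];w+=[k]
    G=coo_matrix((np.concatenate(w),(np.concatenate(r),np.concatenate(c))),shape=(C.size,)*2).tocsr()
    d,p=dijkstra(G,directed=False,indices=st,return_predecessors=True)
    k=gi;path=[]
    while k>=0: path.append(k);k=p[k]
    path=path[::-1];print(d[gi],len(path))
    for j,k in enumerate(path):
        t,s,z=np.unravel_index(k,sh)
        if j%4==0 or C.flat[k]<2:print(round(tt[t],2),ss[s],zz[z],round(C.flat[k],1))
E
python3 path.py
```

```text
inf 1
0.0 0.0 29.0 -3.6
```

apply_moves(
  commands=[
    [0, -1, 0, 0, 0, 0, 1],
    [0, -2.5, 0, 0, 0, 0, 1],
    [0, -2.5, 0, 0, 0, 0, 1],
    [0, -2.5, 0, 0, 0, 0, 1],
    [0, -2.5, 0, 0, 0, 0, 1],
    [0, -2, 0, 0, 0, 0, 1],
    [0, 0, 0, 0, 0, 0, 1],
  ],
)

```text
time: 12.92
position: [0.5113, -0.2034, 0.168]
tcp_rot: [[0.995, -0.008, 0.097], [-0.097, 0.006, 0.995], [-0.008, -1.0, 0.005]]
force: [1.1, -0.6, -1.6]
grip_width: 0.119
```

```bash
sed -i 's/^L=.*/L=[(-134,-122.5,0,8),(-107.5,-23,0,8),(23,36,0,8)]/' path.py; python3 path.py; python3 -c "
from h import *
show()"
```

```text
232.8514696221934 149
0.65 0.0 108.0 25.2
0.65 0.0 104.0 21.2
0.65 0.0 100.0 17.2
0.65 0.0 96.0 13.2
0.65 0.0 92.0 9.2
0.65 0.0 88.0 5.2
0.65 -4.0 88.0 6.4
0.65 -6.0 86.0 6.0
0.65 -8.0 84.0 5.6
0.65 -10.0 82.0 5.2
0.65 -13.0 81.0 6.2
0.65 -15.0 79.0 5.9
0.6 -15.0 76.0 5.4
0.6 -15.0 72.0 5.0
0.6 -15.0 68.0 5.0
0.6 -15.0 64.0 5.4
0.6 -14.0 61.0 6.1
0.6 -12.0 59.0 5.6
0.6 -10.0 57.0 5.1
0.6 -8.0 55.0 5.0
0.6 -5.0 54.0 5.4
0.6 -1.0 54.0 5.4
0.6 3.0 54.0 5.4
0.6 7.0 54.0 5.4
0.6 10.0 53.0 4.5
0.5 12.0 53.0 3.7
0.4 12.0 51.0 3.4
0.35 13.0 49.0 3.9
0.25 13.0 47.0 3.9
0.2 13.0 44.0 5.0
0.15 13.0 41.0 5.2
0.15 13.0 37.0 5.0
0.1 11.0 36.0 5.6
0.1 8.0 35.0 5.1
0.1 5.0 34.0 6.1
0.1 3.0 32.0 5.7
0.1 0.0 31.0 5.6
0.0 0.0 29.0 1.0
12.92 [ 0.5113 -0.2034  0.168 ] q [-0.507   0.1448  1.8504  0.0017  1.1559 -0.4103] w 0.11860484474495289 F [ 1.1456 -0.6126 -1.5548]
[[ 0.9952 -0.0076  0.0972]
 [-0.0972  0.0059  0.9953]
 [-0.0081 -1.      0.0052]]
```

```bash
python3 - <<'E'
from h import *
t=ctrl.read_camera("top")[...,::-1];s=ctrl.read_camera("scene")[...,::-1]
cv2.imwrite("pics/top4.png",t);cv2.imwrite("pics/scene4.png",s)
cv2.imwrite("pics/c7.png",np.hstack([crop(s,230,115,100,100,4),crop(t,255,150,100,100,4)]))
p,R=ctrl.sense()["position"],ctrl.sense()["tcp_rot"]
for h in(.0313,.0368):
    for dz in(36.3+86,36.3-84):
        for dx in(26,-26): # tool x = -link y
            P=p+R@np.array([dx/1e3,h-.008,dz/1e3]);print(h,dz,dx,(proj("scene",P)-[230,115]+.5)*4-.5,(proj("top",P)-[255,150]+.5)*4-.5+[400,0])
E
```

```text
0.0313 122.3 26 [160.75312526 187.14076095] [405.78914995 236.14250245]
0.0313 122.3 -26 [101.24123878 217.26390631] [399.44834654 315.91151964]
0.0313 -47.7 26 [338.63856199 307.28042101] [667.36628614 254.77930432]
0.0313 -47.7 -26 [278.522739   343.03738929] [662.06298277 334.86462896]
0.0368 122.3 26 [160.81145054 193.7460476 ] [406.47081234 237.04639904]
0.0368 122.3 -26 [101.48334422 223.93058047] [400.16273968 316.4416512 ]
0.0368 -47.7 26 [338.12437666 314.04746929] [666.81371454 255.59782625]
0.0368 -47.7 -26 [278.19561682 349.8564208 ] [661.53335505 335.30641769]
```

View pics/c7.png

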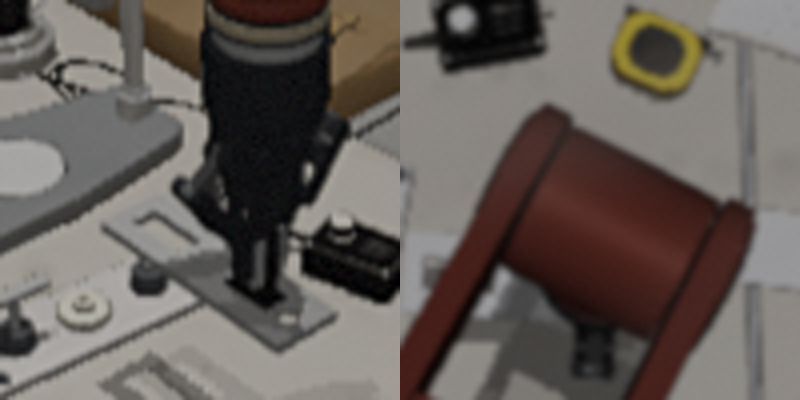

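The link is held level by the tab. Its corners in the scene crop, (162,195), (338,315) and (278,349), fit an underside 36.8 mm below the TCP. Next I'll go to the pre-insert pose: yaw first, then tilt.

```bash
cat >> h.py <<'E'
YJ=-.2005; S=np.array([.469,-.013])
def wp(th,s,z,n=1,H=.0368,lat=0.,X=.0863):
    """plan to: link tilt th, eye centre (s mm along jig x from stud, z mm above bench)"""
    a=np.array([np.cos(YJ),np.sin(YJ),0]);k=np.array([0,0,1.]);b=np.cross(k,a)
    u=-np.cos(th)*a-np.sin(th)*k; nn=-np.sin(th)*a+np.cos(th)*k
    E=np.r_[S,0]+a*s/1e3+k*z/1e3+b*lat
    R=np.c_[np.cross(-nn,u),-nn,u]
    print("wp",th,s,z,end=" ");plan(E-X*u+H*nn,R,n)
def where(H=.0368,X=.0863):
    q=ctrl.sense();R=q["tcp_rot"];p=q["position"];u=R[:,2];nn=-R[:,1]
    E=p+X*u-H*nn;a=np.array([np.cos(YJ),np.sin(YJ)]);b=np.array([-a[1],a[0]])
    d=(E[:2]-S)*1e3
    print("t",round(q["time"],2),"E s %.1f lat %.1f z %.1f"%(d@a,d@b,E[2]*1e3),"th %.3f roll %.3f yawerr %.3f"%(np.arcsin(-u[2]),R[2,0],np.arctan2(-u[1],-u[0])-YJ),"F",np.round(q["force"],1),"T",np.round(q["wrist_torque"],2),"q",np.round(q["qpos"],2),"w",round(q["grip_width"],3))
E
python3 -c "
from h import *
plan([.5145,-.03,.19],down(YJ+np.pi/2),13);wp(0,0,150,13);where()"
```

```text
n 13 row [ 0.83 -0.2   1.19] [-0.0013 -0.1129 -0.0004]
wp 0 0 150 n 13 row [ 1.11 -0.18  1.01] [-0.0013 -0.1129 -0.0004]
t 13.02 E s 67.6 lat -91.4 z 127.8 th -0.008 roll -0.014 yawerr -1.468 F [-0.5 -0.1 -3.1] T [-0.08  0.07  0.05] q [-0.51  0.15  1.85  0.    1.15 -0.41] w 0.119
```

apply_moves(
  commands=[
    [0.83, -0.2, 1.19, -0.001, -0.113, 0, 1],
    [0.83, -0.2, 1.19, -0.001, -0.113, 0, 1],
    [0.83, -0.2, 1.19, -0.001, -0.113, 0, 1],
    [0.83, -0.2, 1.19, -0.001, -0.113, 0, 1],
    [0.83, -0.2, 1.19, -0.001, -0.113, 0, 1],
    [0.83, -0.2, 1.19, -0.001, -0.113, 0, 1],
    [0.83, -0.2, 1.19, -0.001, -0.113, 0, 1],
    [0.83, -0.2, 1.19, -0.001, -0.113, 0, 1],
    [0.83, -0.2, 1.19, -0.001, -0.113, 0, 1],
    [0.83, -0.2, 1.19, -0.001, -0.113, 0, 1],
    [0.83, -0.2, 1.19, -0.001, -0.113, 0, 1],
    [0.83, -0.2, 1.19, -0.001, -0.113, 0, 1],
  ],
)

```text
time: 14.02
position: [0.5006, -0.0316, 0.1577]
tcp_rot: [[0.25, -0.058, -0.967], [0.968, 0.017, 0.249], [0.002, -0.998, 0.06]]
force: [-0.7, -0.5, -2.8]
grip_width: 0.12
```

```bash
python3 -c "
from h import *
where();wp(.65,0,115,8)"
```

```text
t 14.02 E s -53.5 lat -7.3 z 126.1 th -0.060 roll 0.002 yawerr -0.052 F [-0.7 -0.5 -2.8] T [-0.03 -0.18  0.03] q [-0.21  0.09  1.94  0.01  1.18 -1.53] w 0.12
wp 0.65 0 115 n 8 row [ 0.16 -0.44 -0.26] [-0.0887 -0.0064 -0.0017]
```

apply_moves(
  commands=[
    [0.16, -0.44, -0.26, -0.089, -0.006, -0.002, 1],
    [0.16, -0.44, -0.26, -0.089, -0.006, -0.002, 1],
    [0.16, -0.44, -0.26, -0.089, -0.006, -0.002, 1],
    [0.16, -0.44, -0.26, -0.089, -0.006, -0.002, 1],
    [0.16, -0.44, -0.26, -0.089, -0.006, -0.002, 1],
    [0.16, -0.44, -0.26, -0.089, -0.006, -0.002, 1],
    [0.16, -0.44, -0.26, -0.089, -0.006, -0.002, 1],
    [0.16, -0.44, -0.26, -0.089, -0.006, -0.002, 1],
    [0, 0, 0, 0, 0, 0, 1],
  ],
)

```text
time: 14.77
position: [0.4935, -0.0144, 0.1673]
tcp_rot: [[0.192, 0.577, -0.794], [0.981, -0.109, 0.158], [0.004, -0.809, -0.587]]
force: [-2.3, -1.2, -4.1]
grip_width: 0.113
```

```bash
python3 -c "
from h import *
where();wp(.65,0,100,4)"
```

```text
t 14.77 E s -24.0 lat 3.5 z 86.8 th 0.628 roll 0.004 yawerr 0.004 F [-2.3 -1.2 -4.1] T [ 0.12  0.62 -0.02] q [-0.16 -0.31  2.39 -0.03  0.44 -1.51] w 0.113
wp 0.65 0 100 n 4 row [-0.09  0.04 -0.66] [-0.0055  0.0009  0.002 ]
```

```bash
python3 - <<'E'
from h import *
from path import clear
print(clear(np.array([-24.]),np.array([86.8]),.628))
wp(.65,0,108,5)
s=ctrl.read_camera("scene")[...,::-1];cv2.imwrite("pics/scene5.png",s)
cv2.imwrite("pics/c8.png",crop(s,190,110,130,110,5))
where()
E
```

```text
[18.3369946]
wp 0.65 0 108 n 5 row [-0.07 -0.09 -0.62] [-0.0044  0.0007  0.0016]
t 14.82 E s -23.7 lat 3.4 z 87.1 th 0.625 roll 0.004 yawerr 0.004 F [-1.2  0.  -3.5] T [0.14 0.58 0.01] q [-0.16 -0.31  2.39 -0.03  0.44 -1.51] w 0.117
```

View pics/c8.png

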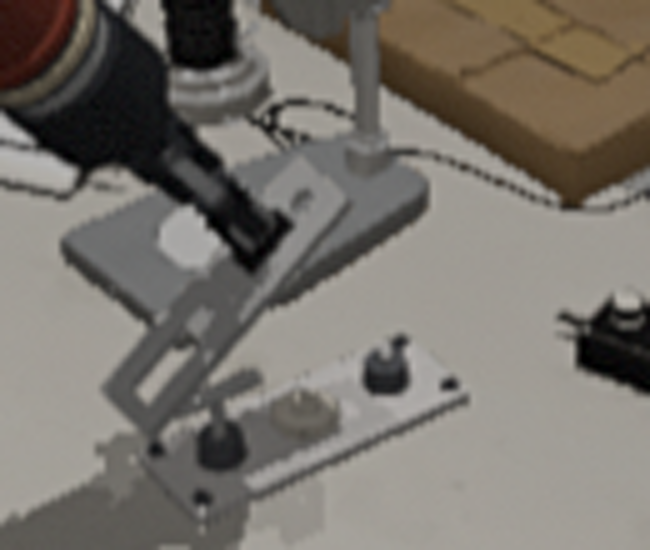

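The link is tilted over the stud, with the eye-end corners at crop (105,388) and (150,432) and the tail corners at (300,155) and (350,195). I'll check for slip in the grip against the predicted corners.

```bash
python3 - <<'E'
from h import *
q=ctrl.sense();p,R=q["position"],q["tcp_rot"]
for dz in(122.3,-47.7):
    for dx in(26,-26):
        P=p+R@np.array([dx/1e3,.0368-.008,dz/1e3]);print(dz,dx,(proj("scene",P)-[190,110]+.5)*5-.5)
a=np.array([np.cos(YJ),np.sin(YJ)])
for s in(-.029,.029):
    print("bar end",(proj("scene",[*(S+a*s),.061])-[190,110]+.5)*5-.5)
print("pin top",(proj("scene",[*(S+a*.115),.037])-[190,110]+.5)*5-.5)
E
```

```text
122.3 26 [100.23270201 382.16021825]
122.3 -26 [148.13823891 431.06573295]
-47.7 26 [299.54113489 148.78960105]
-47.7 -26 [352.69587008 191.73474984]
bar end [174.03003157 405.78626629]
bar end [262.69724467 367.13859614]
pin top [388.56874453 345.06979781]
```

```bash
python3 -c "
from h import *
wp(.65,-8,88,3)"
```

```text
wp 0.65 -8 88 n 3 row [-0.11  0.21 -0.41] [-0.0082  0.0011  0.0026]
```

apply_moves(
  commands=[
    [-0.11, 0.21, -0.41, -0.008, 0.001, 0.003, 1],
    [-0.11, 0.21, -0.41, -0.008, 0.001, 0.003, 1],
    [-0.11, 0.21, -0.41, -0.008, 0.001, 0.003, 1],
    [0, 0, 0, 0, 0, 0, 1],
  ],
)

```text
time: 15.15
position: [0.5079, -0.0216, 0.1675]
tcp_rot: [[0.202, 0.586, -0.785], [0.979, -0.122, 0.16], [-0.002, -0.801, -0.599]]
force: [0.6, 0.6, -2.4]
grip_width: 0.117
```

```bash
python3 -c "
from h import *
where();wp(.65,-13,81,2);wp(.63,-15,76,3)"
```

```text
t 15.15 E s -7.3 lat -0.7 z 86.3 th 0.642 roll -0.002 yawerr -0.001 F [ 0.6  0.6 -2.4] T [ 0.11  0.52 -0.03] q [-0.17 -0.27  2.37 -0.06  0.41 -1.49] w 0.117
wp 0.65 -13 81 n 2 row [0.03 0.   0.4 ] [-0.004  -0.0005 -0.0014]
wp 0.63 -15 76 n 3 row [0.02 0.16 0.4 ] [ 0.004  -0.0003 -0.0009]
```

apply_moves(
  commands=[
    [0.03, 0, 0.4, -0.004, 0, -0.001, 1],
    [0.03, 0, 0.4, -0.004, 0, -0.001, 1],
    [0, 0.35, 0.25, 0.01, 0, 0, 1],
    [0, 0.35, 0.25, 0.01, 0, 0, 1],
    [0, 0.35, 0.25, 0.01, 0, 0, 1],
    [0, 0, 0, 0, 0, 0, 1],
  ],
)

```text
time: 15.65
position: [0.504, -0.0206, 0.1495]
tcp_rot: [[0.201, 0.568, -0.798], [0.98, -0.117, 0.164], [0.0, -0.815, -0.58]]
force: [-0.0, 0.6, -2.2]
grip_width: 0.116
```

```bash
python3 -c "
from h import *
where();wp(.6,-15,65,3)"
```

```text
t 15.65 E s -13.2 lat -0.3 z 69.4 th 0.618 roll 0.000 yawerr -0.002 F [-0.   0.6 -2.2] T [0.11 0.52 0.05] q [-0.17 -0.24  2.37 -0.05  0.39 -1.49] w 0.116
wp 0.6 -15 65 n 3 row [0.01 0.14 0.11] [ 0.0061 -0.0007 -0.0004]
```

apply_moves(
  commands=[
    [0.01, 0.4, 0.25, 0.008, 0, 0, 1],
    [0.01, 0.45, 0.22, 0.008, 0, 0, 1],
    [0, 0.35, -0.06, 0, 0, 0, 1],
    [0, 0.35, -0.06, 0, 0, 0, 1],
    [0, 0, 0, 0, 0, 0, 1],
  ],
)

```text
time: 16.07
position: [0.5107, -0.0217, 0.133]
tcp_rot: [[0.201, 0.553, -0.808], [0.98, -0.114, 0.166], [0.0, -0.825, -0.565]]
force: [-0.6, -0.2, -3.1]
grip_width: 0.118
```

```bash
python3 -c "
from h import *
where();wp(.6,8,54,4)"
```

```text
t 16.07 E s -7.8 lat -0.0 z 53.9 th 0.600 roll 0.000 yawerr -0.002 F [-0.6 -0.2 -3.1] T [0.11 0.5  0.03] q [-0.17 -0.18  2.35 -0.05  0.36 -1.49] w 0.118
wp 0.6 8 54 n 4 row [ 0.01  0.22 -0.33] [ 0.0001 -0.0005 -0.0003]
```

apply_moves(
  commands=[
    [0.01, 0.22, -0.33, 0, 0, 0, 1],
    [0.01, 0.22, -0.33, 0, 0, 0, 1],
    [0.01, 0.22, -0.33, 0, 0, 0, 1],
    [0.01, 0.22, -0.33, 0, 0, 0, 1],
    [0, 0, 0, 0, 0, 0, 1],
  ],
)

```text
time: 16.48
position: [0.5286, -0.0249, 0.1335]
tcp_rot: [[0.201, 0.554, -0.808], [0.98, -0.114, 0.166], [0.0, -0.825, -0.566]]
force: [-0.2, -0.1, -1.8]
grip_width: 0.116
```

```bash
python3 - <<'E'
from h import *
where();wp(.5,12,53,2);wp(.35,13,49,4)
s=ctrl.read_camera("scene")[...,::-1];cv2.imwrite("pics/c9.png",crop(s,190,110,130,110,5))
E
```

```text
t 16.48 E s 10.5 lat 0.4 z 54.3 th 0.601 roll 0.000 yawerr -0.002 F [-0.2 -0.1 -1.8] T [0.08 0.46 0.03] q [-0.17 -0.13  2.32 -0.05  0.35 -1.49] w 0.116
wp 0.5 12 53 n 2 row [-0.01  0.54 -0.2 ] [ 0.0507 -0.001  -0.0005]
wp 0.35 13 49 n 4 row [-0.01  0.7  -0.21] [ 0.0628 -0.0005 -0.0002]
```

View pics/c9.png

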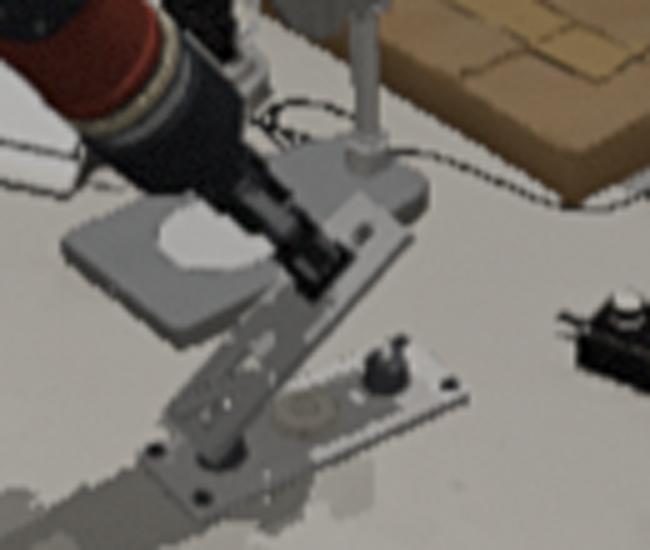

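The head has entered the eye (bar visible through it at about (220,400)) and no contact force shows. Now I'll level it in steps.

apply_moves(
  commands=[
    [-0.01, 0.54, -0.2, 0.05, -0.001, 0, 1],
    [-0.01, 0.54, -0.2, 0.05, -0.001, 0, 1],
    [0, 0, 0, 0, 0, 0, 1],
  ],
)

```text
time: 16.78
position: [0.5366, -0.0266, 0.1257]
tcp_rot: [[0.199, 0.466, -0.862], [0.98, -0.096, 0.175], [-0.001, -0.879, -0.476]]
force: [0.5, -0.0, -2.4]
grip_width: 0.114
```

```bash
python3 - <<'E'
from h import *
where();wp(.35,13,49,3)
E
```

```text
t 16.78 E s 10.6 lat 0.1 z 52.3 th 0.496 roll -0.001 yawerr 0.000 F [ 0.5 -0.  -2.4] T [ 0.03  0.35 -0.01] q [-0.17 -0.07  2.24 -0.03  0.47 -1.52] w 0.114
wp 0.35 13 49 n 3 row [-0.01  0.56 -0.2 ] [ 0.0487  0.0001 -0.0003]
```

apply_moves(
  commands=[
    [-0.01, 0.56, -0.24, 0.049, 0, 0, 1],
    [-0.01, 0.56, -0.24, 0.049, 0, 0, 1],
    [-0.01, 0.56, -0.2, 0.049, 0, 0, 1],
    [0, 0, 0, 0, 0, 0, 1],
  ],
)

```text
time: 17.12
position: [0.5506, -0.0296, 0.1141]
tcp_rot: [[0.199, 0.337, -0.92], [0.98, -0.069, 0.187], [-0.001, -0.939, -0.344]]
force: [0.9, -1.2, -1.9]
grip_width: 0.12
```

```bash
python3 - <<'E'
from h import *
from path import clear
where();wp(.2,13,44,3);print(clear(np.array([12.,10,8]),np.array([44.,44,44]),.2))
E
```

```text
t 17.12 E s 14.8 lat -0.0 z 49.9 th 0.351 roll -0.001 yawerr 0.000 F [ 0.9 -1.2 -1.9] T [ 0.01  0.22 -0.02] q [-0.18  0.04  2.12 -0.02  0.63 -1.54] w 0.12
wp 0.2 13 44 n 3 row [-0.    0.61 -0.06] [ 0.0502  0.0001 -0.0003]
[ 3.95217664  1.95217664 -0.04782336]
```

apply_moves(
  commands=[
    [0, 0.61, -0.06, 0.05, 0, 0, 1],
    [0, 0.61, -0.06, 0.05, 0, 0, 1],
    [0, 0.61, -0.06, 0.05, 0, 0, 1],
    [0, 0, 0, 0, 0, 0, 1],
  ],
)

```text
time: 17.45
position: [0.5563, -0.0305, 0.0964]
tcp_rot: [[0.199, 0.197, -0.96], [0.98, -0.041, 0.194], [-0.001, -0.98, -0.201]]
force: [0.8, -0.6, -2.3]
grip_width: 0.119
```

```bash
python3 - <<'E'
from h import *
where();wp(.12,13,38,2)
E
```

```text
t 17.45 E s 11.9 lat 0.1 z 43.0 th 0.202 roll -0.001 yawerr 0.001 F [ 0.8 -0.6 -2.3] T [ 0.01  0.06 -0.04] q [-0.18  0.15  2.02 -0.01  0.77 -1.54] w 0.119
wp 0.12 13 38 n 2 row [-0.01  0.61 -0.15] [ 0.0411  0.0003 -0.0006]
```

apply_moves(
  commands=[
    [-0.01, 0.61, -0.15, 0.041, 0, -0.001, 1],
    [-0.01, 0.61, -0.15, 0.041, 0, -0.001, 1],
    [0, 0, 0, 0, 0, 0, 1],
  ],
)

```text
time: 17.7
position: [0.56, -0.0313, 0.0845]
tcp_rot: [[0.198, 0.121, -0.973], [0.98, -0.024, 0.197], [0.0, -0.992, -0.124]]
force: [-0.5, -0.0, -2.6]
grip_width: 0.12
```

```bash
python3 - <<'E'
from h import *
where();wp(.09,0,33,3)
E
```

```text
t 17.7 E s 11.7 lat 0.1 z 37.3 th 0.124 roll 0.000 yawerr 0.001 F [-0.5 -0.  -2.6] T [-0.02  0.05  0.03] q [-0.18  0.21  1.96 -0.    0.85 -1.55] w 0.12
wp 0.09 0 33 n 3 row [-0.01  0.2   0.36] [0.0113 0.0004 0.0002]
```

apply_moves(
  commands=[
    [-0.01, 0.2, 0.36, 0.01, 0, 0, 1],
    [-0.01, 0.2, 0.36, 0.01, 0, 0, 1],
    [-0.01, 0.2, 0.36, 0.01, 0, 0, 1],
    [0, 0, 0, 0, 0, 0, 1],
  ],
)

```text
time: 18.03
position: [0.5468, -0.0287, 0.0768]
tcp_rot: [[0.198, 0.094, -0.976], [0.98, -0.019, 0.197], [0.0, -0.995, -0.096]]
force: [0.1, 0.6, -2.8]
grip_width: 0.116
```

```bash
python3 - <<'E'
from h import *
where();wp(.04,0,31.5,2)
for n in("scene","top"):cv2.imwrite(f"pics/{n}6.png",ctrl.read_camera(n)[...,::-1])
q=ctrl.sense();p,R=q["position"],q["tcp_rot"]
E=lambda x,y,z:p+R@np.array([-y,.0368-z,.0363+x])
print("hole top",proj("scene",E(-.065,0,.008)),"pin tip",proj("scene",[S[0]+.115*np.cos(YJ),S[1]+.115*np.sin(YJ),.037]))
cv2.imwrite("pics/c10.png",np.hstack([crop(cv2.imread("pics/scene6.png"),215,150,80,70,6),crop(cv2.imread("pics/top6.png"),215,175,50,70,6)]))
E
```

```text
t 18.03 E s -3.0 lat 0.0 z 31.9 th 0.096 roll 0.000 yawerr 0.002 F [ 0.1  0.6 -2.8] T [-0.09  0.07 -0.01] q [-0.18  0.21  1.98 -0.    0.86 -1.55] w 0.116
wp 0.04 0 31.5 n 2 row [-0.01  0.28 -0.25] [0.028  0.0008 0.0001]
hole top [266.19575298 175.12222023] pin tip [267.31374891 178.61395956]
```

apply_moves(
  commands=[
    [-0.01, 0.15, -0.27, 0.02, 0.001, 0, 1],
    [-0.01, 0.25, 0, 0.02, 0.001, 0, 1],
    [0, 0.2, 0, 0.015, 0, 0, 1],
    [0, 0, 0, 0, 0, 0, 1],
  ],
)

```text
time: 18.47
position: [0.552, -0.0298, 0.0722]
tcp_rot: [[0.2, 0.04, -0.979], [0.98, -0.008, 0.199], [0.0, -0.999, -0.041]]
force: [1.3, -1.5, -2.9]
grip_width: 0.12
```

```bash
python3 - <<'E'
from h import *
where();wp(.0,0,28.5,2)
E
```

```text
t 18.47 E s -0.0 lat 0.1 z 31.9 th 0.041 roll 0.000 yawerr -0.001 F [ 1.3 -1.5 -2.9] T [-0.01 -0.03  0.01] q [-0.18  0.26  1.93 -0.    0.92 -1.55] w 0.12
wp 0.0 0 28.5 n 2 row [-0.    0.35 -0.07] [ 0.0205 -0.0003  0.0001]
```

apply_moves(
  commands=[
    [0, 0.3, -0.07, 0.02, 0, 0, 1],
    [0, 0.3, -0.07, 0.02, 0, 0, 1],
    [0, 0.1, 0, 0, 0, 0, 1],
    [0, 0, 0, 0, 0, 0, 1],
  ],
)

```text
time: 18.8
position: [0.5549, -0.0305, 0.0648]
tcp_rot: [[0.2, -0.003, -0.98], [0.98, 0.001, 0.2], [0.0, -1.0, 0.003]]
force: [-3.1, 0.3, 2.3]
grip_width: 0.118
```

```bash
python3 - <<'E'
from h import *
where()
E
```

```text
t 18.8 E s 1.2 lat 0.0 z 28.3 th -0.003 roll 0.000 yawerr -0.001 F [-3.1  0.3  2.3] T [0.08 0.38 0.04] q [-0.18  0.3   1.89  0.    0.96 -1.55] w 0.118
```

apply_moves(
  commands=[
    [0, 0.05, 0.12, -0.003, 0, 0, 1],
    [0, 0, 0, 0, 0, 0, 1],
  ],
)

```text
time: 18.97
position: [0.5548, -0.0305, 0.0649]
tcp_rot: [[0.2, 0.002, -0.98], [0.98, 0.0, 0.2], [0.0, -1.0, -0.002]]
force: [0.2, -0.9, -1.0]
grip_width: 0.116
```

```bash
python3 - <<'E'
from h import *
where()
for n in("scene","top"):cv2.imwrite(f"pics/{n}7.png",ctrl.read_camera(n)[...,::-1])
E
```

```text
t 18.97 E s 1.4 lat 0.0 z 27.9 th 0.002 roll 0.000 yawerr -0.001 F [ 0.2 -0.9 -1. ] T [-0.03  0.01 -0.01] q [-0.18  0.3   1.89  0.    0.95 -1.55] w 0.116
```

apply_moves(
  commands=[
    [0, 0, 0, 0, 0, 0, 0.8],
    [0, 0, 0, 0, 0, 0, 0.6],
    [0, 0, 0, 0, 0, 0, 0.5],
    [0, 0, 0, 0, 0, 0, 0.5],
    [0, -1, 0, 0, 0, 0, 0.5],
    [0, -2, 0, 0, 0, 0, 0.5],
    [0, -2.5, 0, 0, 0, 0, 0.5],
    [0, -2.5, 0, 0, 0, 0, 0.5],
    [0, -2.5, 0, 0, 0, 0, 0.5],
    [0, -2.5, 0, 0, 0, 0, 0.5],
    [0, 0, 0, 0, 0, 0, 0.5],
  ],
)

```text
time: 19.98
position: [0.5532, -0.0301, 0.2038]
tcp_rot: [[0.2, 0.001, -0.98], [0.98, 0.0, 0.2], [0.0, -1.0, -0.0]]
force: [1.1, -0.7, 0.4]
grip_width: 0.502
```

```bash
python3 - <<'E'
from h import *
show()
plan([.33,.25,.25],None,8)
for n in("scene","top"):cv2.imwrite(f"pics/{n}8.png",ctrl.read_camera(n)[...,::-1])
E
```

```text
19.98 [ 0.5532 -0.0301  0.2038] q [-0.1813  0.1062  1.8209  0.0003  1.214  -1.5512] w 0.5019931090434944 F [ 1.0986 -0.7067  0.3997]
[[ 0.1997  0.0005 -0.9799]
 [ 0.9799  0.0002  0.1997]
 [ 0.0003 -1.     -0.0005]]
n 8 row [ 2.87 -0.58  3.43] [0. 0. 0.]
```

Moving the arm aside so both cameras see the jig.

apply_moves(
  commands=[
    [0, -0.6, 3.4, 0, 0, 0, 0.5],
    [0, -0.6, 3.4, 0, 0, 0, 0.5],
    [2.8, -0.6, 3.0, 0, 0, 0, 0.5],
    [3.2, -0.6, 2.5, 0, 0, 0, 0.5],
    [3.5, -0.6, 1.5, 0, 0, 0, 0.5],
    [3.5, -0.6, 1, 0, 0, 0, 0.5],
    [3.5, 0, 0, 0, 0, 0, 0.5],
    [3.5, 0, 0, 0, 0, 0, 0.5],
    [3.5, 0, 0, 0, 0, 0, 0.5],
    [0, 0, 0, 0, 0, 0, 0.5],
  ],
)

```text
time: 20.92
position: [0.4371, 0.2363, 0.2168]
tcp_rot: [[0.209, -0.042, -0.977], [0.978, 0.0, 0.209], [-0.008, -0.999, 0.041]]
force: [-0.7, -0.3, 0.1]
grip_width: 0.5
```

```bash
python3 - <<'E'
from h import *
show()
s,t=[ctrl.read_camera(n)[...,::-1] for n in("scene","top")]
cv2.imwrite("pics/scene9.png",s);cv2.imwrite("pics/top9.png",t)
cv2.imwrite("pics/c11.png",np.hstack([crop(s,210,155,80,80,6),crop(t,215,175,50,80,6)]))
E
```

```text
20.92 [0.4371 0.2363 0.2168] q [ 0.3458 -0.008   1.9148  0.015   1.2739 -1.0192] w 0.4999869479314786 F [-0.6694 -0.3201  0.1396]
[[ 0.2087 -0.0416 -0.9771]
 [ 0.9779  0.0002  0.2089]
 [-0.0085 -0.9991  0.0407]]
```

View pics/c11.png

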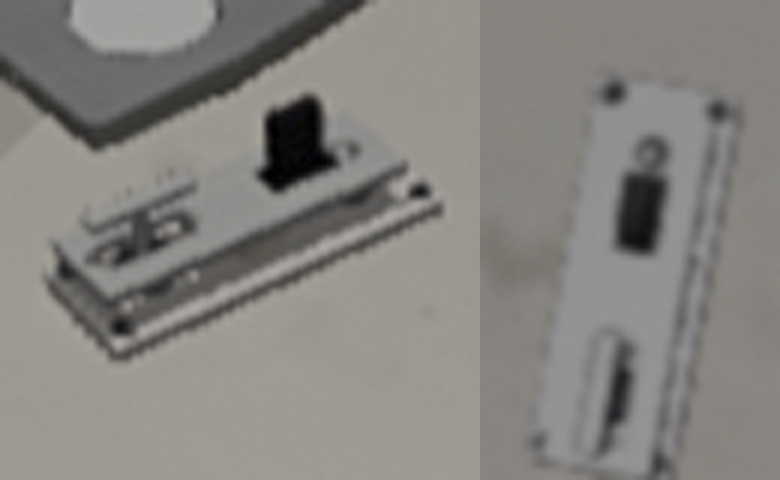

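Seated: in the top crop the pin shows inside the hole at (652,153), and in the scene crop the neck stands mid-eye at (145,235) under the T-head. I'll do a numeric check of corner heights and bystanders before handing in.

```bash
python3 - <<'E'
from h import *
a=np.array([np.cos(YJ),np.sin(YJ)]);b=np.array([-a[1],a[0]])
for s,l in((-36,26),(-36,-26),(134,-26)):
    P=[*(S+a*s/1e3+b*l/1e3),.036];print((proj("scene",P)-[210,155]+.5)*6-.5,(proj("top",P)-[215,175]+.5)*6-.5+[480,0])
A,B=[cv2.imread(f"pics/top{i}.png").astype(int) for i in(0,9)]
for n,(u,v) in dict(tape=(319,162),bottle=(428,249),tub=(151,260)).items():
    print(n,"mean diff",abs(A-B)[v-14:v+14,u-14:u+14].mean())
E
```

```text
[ 52.85780637 235.08102974] [535.60727886 459.53889315]
[109.41482811 293.34968397] [644.19962293 479.00632695]
[408.3783694  157.95965537] [709.56562351 124.2764975 ]
tape mean diff 5.244047619047619
bottle mean diff 6.042091836734694
tub mean diff 42.416666666666664
```

```bash
python3 -c "
from h import *
print(ctrl.sense()['time'],ctrl.sense()['force']);print(ctrl.hand_in())"
```

```text
21.0167 [-0.01042652  0.04909183  0.04361239]
the job is handed in; nothing more can be done
None
```

I handed the job in at about 21 s of the 64 s allowed, with the keeper link seated on the jig. `hand_in` reports no verdict, so the result rests on my own checks.

**What I did:**
1. I lifted the link from the rack by its top edge, tilted it to about 43° and let it down flat on the bench, tab up.
2. After letting go and backing off, I took it again by the tab.
3. I passed the eye over the T-head at about 0.6 to 0.65 rad and drew it along the stud. I then levelled the link and lowered it onto both bosses, opened the gripper and moved the arm away.

**Last checks:**
- **Fit:** the final pictures show the pin inside the hole and the stud's neck mid-eye under the T-head.
- **Position:** three plate corners in the scene view fell within about 1 pixel (roughly 2 mm) of where a level, seated link should be. Before release the eye centre read 1.4 mm along the jig from the stud, 0.0 mm sideways and 27.9 mm high, with a tilt of 0.002 rad.
- **Robot:** it touches nothing, and the wrist force read about zero at hand-in.
- **Bystanders:** the tape measure and bottle look unchanged in the top view.

**Not confirmed:**
- **Tub:** the comparison did not work because the arm was in front of it in the last top view. The tool passed about 0.2 m above it and no contact force showed.
- **Elbow joint:** after I let go of the link on the bench, it read 2.552 rad once against the listed limit of 2.55. No fault was reported.
- **Camera agreement:** the two cameras placed the jig about 2.6 mm apart in x. I used the top camera because it agreed with the arm's own readings.

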